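Get the oilstone out from the back of the bench caddy

TASK

Set up for honing: the oilstone lies at the back of the bench caddy, under the strop and behind the mallet and the glue bottle. Set all three aside on the bare bench top, the mallet and the bottle upright and the strop flat, then take the oilstone out and seat it flat in the recess of the stone holder. Afterwards tidy up: lay the strop, leather up, in the bay that the stone has left, and stand the mallet and the bottle each back in the well it came from; knock neither over, and leave the gouge where it lies.

Things in the scene. Friction and masses are not known exactly. Their poses are not given: they have to be found in the camera images.
- caddy: Plywood bench caddy, fixed, 158 (x) x 198 (y) mm. Origin: centre of underside; x points to its back. Floor 8 mm above bench. Front: two wells 88 (x) x 90 (y) mm centred at x=-29, y=+48 and -48 mm, outer rims 30 mm above bench, a short 30 mm divider between. Back: bay 52 (x) x 186 (y) mm centred at x=+47, y=0, with the same floor and lips that end 14 mm above bench.
- stone_holder: Low wooden holder fixed to the bench, 71 (x) x 176 (y) mm, with dark battens round a shallow recess for the stone. Recess 57 (x) x 162 (y) mm, centred on the origin; its floor is 12 mm, the battens' tops 20 mm above bench. Origin: centre of underside; the long side is y.
- oilstone: Grey sharpening stone 45 (x) x 150 (y) x 25 (z) mm, 0.3 to 0.55 kg, dark lower half. Origin: centre of its underside; long side along y. At the start it lies in the caddy's bay under the strop, its ends and edges showing.
- strop: Strop: a wooden board with brown leather on top, 30 (x) x 115 (y) x 20 (z) mm, 0.1 kg. Origin: centre of its underside, leather on the +z side. At the start it lies lengthwise on top of the oilstone. Free bench for setting things aside: x 0.355 to 0.433, y 0.19 to 0.355, and x 0.36 to 0.48, y -0.06 to 0.02; a bench dog 29 mm high stands at x 0.385, y 0.173.
- mallet: Turned wooden carving mallet standing on its head, handle up, 210 mm tall, 0.42 kg. Head 76 mm across up to 92 mm height; handle 26 mm across from there to the top. Origin: centre of its underside. Stands in one of the caddy's two wells.
- glue_bottle: White round plastic bottle, 176 mm tall, about 0.3 kg: body 72 mm across up to 104 mm height, tapering shoulder to 128 mm, grey screw cap 38 mm across from 128 to 160 mm, small tip above. Grip it by the cap. Origin: centre of its underside. Stands in the other well.
- gouge: Carving gouge lying on the bench near its front edge, to the right; wooden handle 28 mm thick, 160 mm long over all. Not to be moved. Origin: middle of its length, on the underside; y runs along it, the handle at +y. Behind it a big slab of wood overhangs the bench, 75 to 210 mm up (y below 0, x above 0.43): keep the gripper clear of it.

How it is judged (in metres and radians):
On the way, in this order (a step that is already met when the one before it is completed fails the run):
1. the mallet and the bottle stand upright and the strop lies flat, all three on the bench top, clear of the caddy (height (world z) of each of mallet, glue_bottle, strop below 0.005 m and angle between each of mallet, glue_bottle, strop's own z axis and vertical below 0.15 rad and linear speed of each of mallet, glue_bottle, strop below 0.02 m/s), for 0.2 s.
2. the oilstone is seated flat in the holder's recess (horizontal distance between oilstone and stone_holder below 0.012 m and angle between the y axis of oilstone and the y axis of stone_holder, either way round below 0.12 rad and angle between oilstone's own z axis and vertical below 0.06 rad and height (world z) of oilstone between 0.008 and 0.016 m), for 0.2 s.
At the end, for the whole second after the job is handed in: Stone flat in the holder's recess (centre within 12 mm, turned under 0.12 rad); strop flat, leather up, on the bay's floor (within 14 mm across, 40 mm along); mallet and bottle upright, each within 25 mm of where it stood in its own well; all released and at rest (all of step 2 and x of strop in the frame of caddy between 0.033 and 0.061 m and y of strop in the frame of caddy between -0.04 and 0.04 m and z of strop in the frame of caddy between 0.004 and 0.012 m and angle between strop's own z axis and vertical below 0.06 rad and angle between the y axis of strop and the y axis of caddy, either way round below 0.2 rad and distance of each of mallet, glue_bottle from where it was at the start of the episode below 0.025 m and angle between each of mallet, glue_bottle's own z axis and vertical below 0.1 rad and linear speed of each of oilstone, strop, mallet, glue_bottle below 0.02 m/s); the robot touches nothing.
It fails at once if the mallet or the bottle is knocked over (angle between any of mallet, glue_bottle's own z axis and vertical above 0.8 rad).
It fails at once if the gouge is disturbed (distance of gouge from where it was at the start of the episode above 0.03 m).
It also fails if it takes over 141 s, if anything falls off the work surface, if the arm or the gripper's body presses on something with over 40 N, if the wrist force passes 120 N, or if a joint passes its speed limit or range.

ROBOT

A 7-joint arm with a two-finger parallel gripper is mounted at the origin on a cart in front of the work surface, level with it; the furniture and walls round the work are solid. World frame = base frame: x ahead of the robot, y to its left, z up, the work surface at z = 0. Lengths are in mm, angles in rad, forces in N, time in s.
With the tool pointing down it reaches from about 400 to 875 mm from the base axis. Payload 4.4 kg.
Tool frame: the origin (TCP) lies midway between the tips of the shut fingers; the grasp point (between the pads) lies 19 mm behind it; z points along the fingers, y is the line along which they close (so a half turn about z gives the same grasp; the last joint's range is limited). The gripper opens to 85 mm and grips with 20 to 120 N. Pads are 22 mm wide; open, the fingers measure 114 mm over their backs; the gripper's body (76 mm by 85 mm) begins 54 mm behind the grasp point. The pads swing forward as they close: fully open they stand 13 mm farther back than shut.
Start: joints at [-1.252, 0.628, 0.038, 1.517, -0.027, 0.996, -0.02], TCP at [243.971, 602.492, 231.313] pointing down, gripper open.
Joint ranges: [-3.06, 3.06], [-0.37, 2.12], [-1.25, 1.32], [0.18, 2.47], [-1.1, 4.24], [0.23, 1.98], [-2.94, 2.94]. Speed limits (rad/s): [2.57, 2.57, 3.14, 3.14, 3.14, 3.14, 3.14].

INTERFACE

Orientations are given as [roll, pitch, yaw] about the fixed x, y, z axes, in that order (R = Rz(yaw) Ry(pitch) Rx(roll)).
In Python, from cell import monitor, cams, ctrl gives the robot as it stands.
- The arm moves only by the tool drive_tool, never from a script. Its argument "motion" is a list of rows, each an object with "fingers": the opening, from 0 (shut) to 1 (fully open); "linear": the shift along the tool's x, y, z in m, a list of three; "twist": the turn about the tool's z in rad. In form: [{"fingers": fingers, "linear": [x, y, z], "twist": twist}, ...]. A call has 1 to 5 rows; each row shifts and turns the commanded pose from where the row before left it, along the tool's axes as they then stand; what a row does not reach is not made up. A row lasts 1/12 s, in which the tool goes at most 41.7 mm and 7.16 degrees, less where a joint would pass 70% of its speed; a pose out of reach is approached as far as the arm can. A call with a gripper value outside its range is refused whole. The fingers move at their own pace and stop on an object; the grip force is fixed at half the most. Time passes only in rows, so rows that do not move let the fingers close. It gives the time, the measured TCP pose, the force, the opening and the grip force at its end, in the units of the state.
- monitor.read_state(): the state, without advancing time (a new reading comes with each control period).
- cams.get_image(name): name is "side" or "top"; returns a dict with "color" (384x512x3 uint8, blue, green, red), "K" (3x3 intrinsics, pixels), "k1" (the pictures are not rectified: a ray, as slopes to the right and down, at radius r is drawn at 1 + k1 r^2 times it, then the intrinsics apply), "R" (3x3) and "t" (3): a world point X has camera coordinates R X + t. Camera axes: x right, y down, z forward; pixel columns grow to the right and rows downward; lengths in mm; the calibration is good to about 2 mm. A picture is of the moment at which its call begins. There is no depth.
- ctrl.finish_job(): hands the job in; it is judged then, once.
The state is a dict: "clock": time; "qpos": joint angles; "qd": joint speeds; "tau": joint torques, N m; "eef_pos": TCP position; "tool_rot": TCP orientation; "force": force on the tool from outside, world axes, zero at the start; "torque": the same for the moment, N m; "width": finger opening in mm; "gripper_force": force on a finger pad.
Only numpy, scipy, OpenCV 4.12 (cv2) and the standard library are available. Lean on these libraries where they do the work, as an engineer would, in place of code of your own. Each camera call takes 0.05 s, during which the arm holds its last target. There are 200 camera calls.

## Working session

There is one attempt and no reset: what is moved stays moved. The work goes in short steps, Python scripts to look and compute and a tool call to move; the robot and the scene stay as the last step left them, time stands still between calls to the robot, and variables do not carry over. Pictures are saved under pics/ and viewed, at most 14 in all, crops included, and the job is handed in when it is done.

Besides the shell and the picture viewer there is one more tool, called after ">>>" as name([rows], argument=value, ...), one row to a line, values as JSON. drive_tool: Moves the arm, as the interface text tells. Its arguments: {"type":"object","properties":{"motion":{"type":"array"}},"required":["motion"]}

```bash
mkdir -p pics; ls
cat > h.py <<'E'
import numpy as np, cv2
from cell import monitor, cams, ctrl
def shot(name,fn=None):
    d=cams.get_image(name)
    if fn: cv2.imwrite('pics/'+fn,d['color'])
    return d
def proj(d,X):
    c=np.asarray(d['R'])@np.asarray(X,float)+np.asarray(d['t']); s=c[:2]/c[2]
    s=s*(1+d['k1']*(s@s)); return np.asarray(d['K'])[:2,:2]@s+np.asarray(d['K'])[:2,2]
def ray(d,uv):
    K=np.asarray(d['K']); p=np.linalg.solve(K,np.array([uv[0],uv[1],1.]))[:2]; s=p.copy()
    for _ in range(30): s=p/(1+d['k1']*(s@s))
    R=np.asarray(d['R']); return -R.T@np.asarray(d['t']), R.T@np.array([s[0],s[1],1.])
def onplane(d,uv,z):
    o,v=ray(d,uv); return o+v*(z-o[2])/v[2]
def both(d1,a,d2,b):
    o1,v1=ray(d1,a);o2,v2=ray(d2,b); k=np.linalg.lstsq(np.c_[v1,-v2],o2-o1,rcond=None)[0]
    p,q=o1+k[0]*v1,o2+k[1]*v2; return (p+q)/2,np.linalg.norm(p-q)
E
python3 - <<'E'
from h import *
np.set_printoptions(precision=3,suppress=True)
for n in('top','side'):
    d=shot(n,n+'0.png'); print(n,d['K'],d['k1'],-np.asarray(d['R']).T@d['t'])
s=monitor.read_state(); print(s)
E
```

```text
pics
top [[447.025   0.    257.1  ]
 [  0.    447.025 189.239]
 [  0.      0.      1.   ]] -0.13040538408423344 [ 331.209   48.789 1134.386]
side [[359.564   0.    248.039]
 [  0.    359.564 191.554]
 [  0.      0.      1.   ]] -0.10020599492183144 [441.429 859.64  558.803]
{'clock': 0.1, 'qpos': array([-1.252,  0.629,  0.038,  1.518, -0.027,  0.996, -0.02 ]), 'qd': array([ 0.   , -0.003, -0.001, -0.002,  0.001,  0.001, -0.   ]), 'tau': array([  0.004, -56.454,   1.231, -19.398,   0.011,   0.005,   0.   ]), 'eef_pos': array([243.744, 601.98 , 230.488]), 'tool_rot': array([-3.14 ,  0.   ,  2.757]), 'force': array([ 0.652,  0.154, -0.36 ]), 'torque': array([-0.057, -0.022, -0.008]), 'gripper_force': 0.0, 'width': 85.72375253895255}
```

View pics/top0.png

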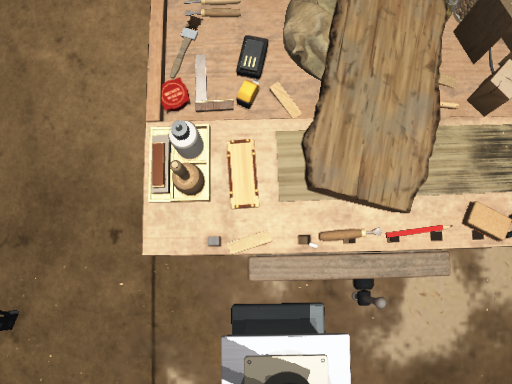

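View pics/side0.png

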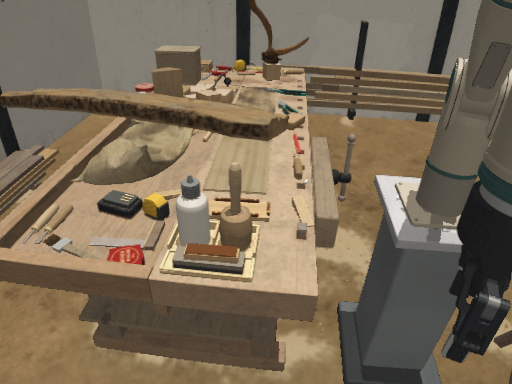

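The top view shows the caddy at u 147–210, v 124–202, with the stone and strop in its left bay (about 160,163). The bottle is at (184,136), the mallet at (186,178), the holder at (243,173) and the gouge at about (350,235). I'll enlarge this area and compute world positions.

Run:
```python
from h import *
np.set_printoptions(precision=1,suppress=True)
d=shot('top'); e=shot('side')
for n,u,z in (('caddyTL',(148,126),14),('caddyBL',(148,202),14),('caddyTR',(210,124),30),('caddyBR',(210,201),30),('dog',(214,241),29),('holderTL',(229,139),20),('holderTR',(254,138),20),('holderBL',(231,208),20),('holderBR',(259,207),20),('gougeend',(320,236),14)):
    print(n,onplane(d,u,z))
print(both(d,(181,126),e,(190,180)), both(d,(174,163),e,(235,165)))
c=cv2.resize(d['color'][110:260,135:285],None,fx=4,fy=4,interpolation=cv2.INTER_CUBIC); cv2.imwrite('pics/t1.png',c)
c=cv2.resize(e['color'][155:285,150:320],None,fx=4.5,fy=4.5,interpolation=cv2.INTER_CUBIC); cv2.imwrite('pics/s1.png',c)
```

```text
caddyTL [688.2 346.9  14. ]
caddyBL [486.  341.8  14. ]
caddyTR [683.7 180.5  30. ]
caddyBR [483.4 180.3  30. ]
dog [383.6 170.8  29. ]
holderTL [645.2 132.3  20. ]
holderTR [646.4  67.8  20. ]
holderBL [466.  128.6  20. ]
holderBR [467.2  58.2  20. ]
gougeend [391.7 -93.   14. ]
(array([635.1, 229.9, 166.5]), np.float64(4.146784622484807)) (array([538.6, 235.3, 213. ]), np.float64(5.003979140690207))
```

View pics/t1.png

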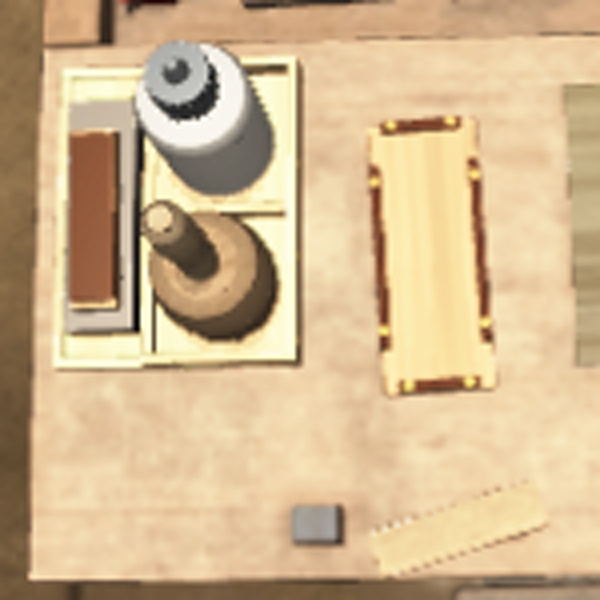

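View pics/s1.png

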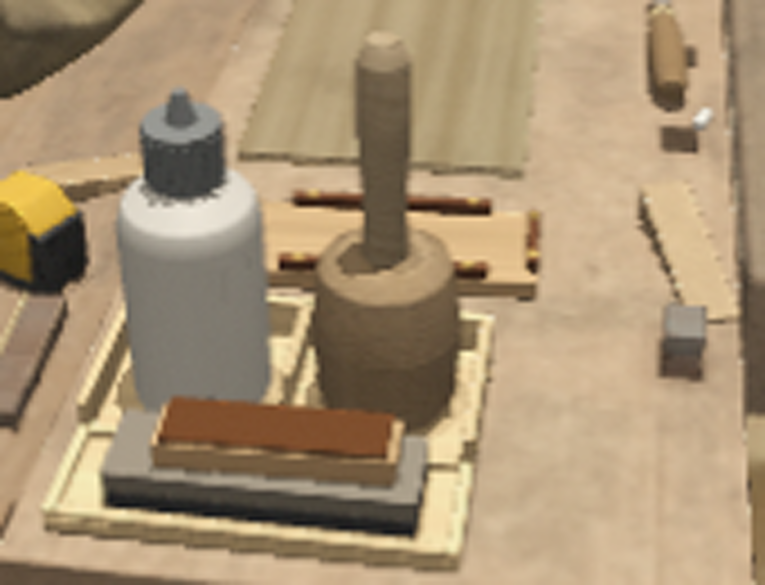

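The crops show:
- **Top crop:** the strop spans (69–119, 131–306) on a stone at (66–140, 103–332). The bottle tip is at (176,68) and the mallet top at (160,221). The holder corners are (368,118), (478,116), (496,390) and (386,394).
- **Side crop:** the bottle tip is at (180,92) and the mallet top at (385,38).

Run:
```python
from h import *
np.set_printoptions(precision=1,suppress=True)
d=shot('top'); e=shot('side')
T=lambda x,y:((x+.5)/4-.5+135,(y+.5)/4-.5+110)
S=lambda x,y:((x+.5)/4.5-.5+150,(y+.5)/4.5-.5+155)
def rect(n,z,pts,f=T,c=d):
    P=np.array([onplane(c,f(*p),z)[:2] for p in pts]); r=cv2.minAreaRect(P.astype(np.float32)); print(n,'mean',P.mean(0),'rect',r); print(P)
rect('stone',33,[(72,103),(137,103),(140,330),(66,332)])
rect('strop',53,[(74,131),(119,131),(117,306),(69,306)])
rect('strop side',53,[(172,397),(403,420),(392,472),(157,446)],S,e)
rect('holder',20,[(368,118),(478,116),(496,390),(386,394)])
rect('holder bench',2,[(368,118),(478,116),(496,390),(386,394)])
rect('caddy',14,[(62,66),(62,66),(54,364),(54,364)]); rect('caddyR',30,[(298,58),(299,364)]*2)
print('bottle',onplane(d,T(176,68),176),onplane(d,T(178,73),160),both(d,T(176,68),e,S(180,92)))
print('side',onplane(e,S(180,92),176),onplane(e,S(385,38),210))
print('mallet',onplane(d,T(160,221),210),both(d,T(160,221),e,S(385,38)))
```

```text
stone mean [581.6 306.7] rect ((581.766845703125, 305.48760986328125), (47.288429260253906, 149.43951416015625), 89.86652374267578)
[[656.5 329. ]
 [655.3 286.4]
 [507.4 282. ]
 [507.1 329.3]]
strop mean [575.9 307.6] rect ((575.9061889648438, 307.2529602050781), (30.237520217895508, 112.53300476074219), 89.71421813964844)
[[632.2 322.1]
 [631.4 293.2]
 [519.6 292.4]
 [520.2 322.6]]
strop side mean [572.9 317.9] rect ((573.4075927734375, 318.177490234375), (34.82668685913086, 110.18575286865234), 89.52812957763672)
[[628.4 300.3]
 [518.3 301.2]
 [518.5 336. ]
 [626.6 334.1]]
holder mean [555.6  98.3] rect ((555.9573364257812, 98.80879211425781), (181.68983459472656, 70.91690826416016), 2.6729190349578857)
[[645.  138.5]
 [644.7  67.5]
 [466.9  59.2]
 [465.7 128.3]]
holder bench mean [559.2  99.1] rect ((559.5875244140625, 99.61671447753906), (184.6245574951172, 72.0623779296875), 2.6729202270507812)
[[650.1 139.9]
 [649.8  67.8]
 [469.1  59.3]
 [467.9 129.6]]
caddy mean [588.6 341.4] rect ((588.6293334960938, 341.3910217285156), (198.12496948242188, 0.0), 179.8992156982422)
[[687.7 341.2]
 [687.7 341.2]
 [489.6 341.6]
 [489.6 341.6]]
caddyR mean [583.9 182.3] rect ((583.9111328125, 182.31103515625), (199.0624237060547, 0.0), -179.76312255859375)
[[683.4 182.7]
 [484.4 181.9]
 [683.4 182.7]
 [484.4 181.9]]
bottle [633.  233.8 176. ] [635.  235.7 160. ] (array([631.9, 233.1, 180. ]), np.float64(0.3411030827683699))
side [634.1 226.5 176. ] [537.7 222.7 210. ]
mallet [537.7 234.6 210. ] (array([536.2, 233.4, 215.9]), np.float64(0.32177645766499846))
```

>>> drive_tool([
  {"fingers": 1, "linear": [0, 0, -0.018], "twist": -0.0961},
  {"fingers": 1, "linear": [0, 0, -0.018], "twist": -0.0961},
  {"fingers": 1, "linear": [0, 0, -0.018], "twist": -0.0961},
  {"fingers": 1, "linear": [0, 0, -0.018], "twist": -0.0961},
])

```text
clock: 0.63
eef_pos: [243.9, 602.3, 304.0]
tool_rot: [-3.141, -0.0, -3.137]
force: [-0.2, 0.1, 0.3]
width: 85.4
gripper_force: 0.0
```

>>> drive_tool([
  {"fingers": 1, "linear": [-0.0195, -0.0245, 0], "twist": 0},
  {"fingers": 1, "linear": [-0.0195, -0.0245, 0], "twist": 0},
  {"fingers": 1, "linear": [-0.0195, -0.0245, 0], "twist": 0},
  {"fingers": 1, "linear": [-0.0195, -0.0245, 0], "twist": 0},
  {"fingers": 1, "linear": [-0.0195, -0.0245, 0], "twist": 0},
])

```text
clock: 1.05
eef_pos: [342.2, 478.6, 303.4]
tool_rot: [3.142, 0.0, 3.141]
force: [-0.8, 0.4, 0.2]
width: 85.0
gripper_force: 0.0
```

Run:
```python
from h import *
np.set_printoptions(precision=1,suppress=True)
d=shot('top')
for z in (75,210):
  for u in ((303,145),(312,168),(360,195),(410,212)): print(z,onplane(d,u,z))
```

```text
75 [610.7 -52.6  75. ]
75 [552.8 -72.3  75. ]
75 [ 484.4 -185.7   75. ]
75 [ 440.5 -305.6   75. ]
210 [575.1 -39.7 210. ]
210 [524.6 -56.9 210. ]
210 [ 464.9 -155.8  210. ]
210 [ 426.5 -260.4  210. ]
```

>>> drive_tool([
  {"fingers": 1, "linear": [-0.0195, -0.0245, 0], "twist": 0},
  {"fingers": 1, "linear": [-0.0195, -0.0245, 0], "twist": 0},
  {"fingers": 1, "linear": [-0.0195, -0.0245, 0], "twist": 0},
  {"fingers": 1, "linear": [-0.0195, -0.0245, 0], "twist": 0},
  {"fingers": 1, "linear": [-0.0195, -0.0245, 0], "twist": 0},
])

```text
clock: 1.52
eef_pos: [439.6, 356.3, 303.4]
tool_rot: [3.141, 0.0, 3.141]
force: [-0.1, -0.6, 1.3]
width: 85.4
gripper_force: 0.0
```

>>> drive_tool([
  {"fingers": 1, "linear": [-0.0195, -0.0245, 0], "twist": 0},
  {"fingers": 1, "linear": [-0.0195, -0.0245, 0], "twist": 0},
  {"fingers": 1, "linear": [-0.0195, -0.0245, 0], "twist": 0},
  {"fingers": 1, "linear": [-0.0195, -0.0245, 0], "twist": 0},
  {"fingers": 1, "linear": [-0.0195, -0.0245, 0], "twist": 0},
])

```text
clock: 1.93
eef_pos: [537.1, 233.7, 303.4]
tool_rot: [3.141, 0.0, 3.141]
force: [0.3, 0.9, -0.3]
width: 85.3
gripper_force: 0.0
```

>>> drive_tool([
  {"fingers": 1, "linear": [0, 0, 0], "twist": 0},
])

```text
clock: 2.02
eef_pos: [540.9, 227.2, 303.3]
tool_rot: [-3.137, 0.003, 3.131]
force: [-0.1, -0.8, -0.1]
width: 85.5
gripper_force: 0.0
```

>>> drive_tool([
  {"fingers": 1, "linear": [0, 0, 0], "twist": 0},
  {"fingers": 1, "linear": [0, 0, 0], "twist": 0},
])

```text
clock: 2.18
eef_pos: [535.8, 235.6, 303.2]
tool_rot: [3.141, -0.001, 3.142]
force: [-0.1, 0.1, -0.7]
width: 84.8
gripper_force: 0.0
```

>>> drive_tool([
  {"fingers": 1, "linear": [0, 0, 0.02], "twist": 0},
  {"fingers": 1, "linear": [0, 0, 0.038], "twist": 0},
  {"fingers": 1, "linear": [0, 0, 0.038], "twist": 0},
  {"fingers": 1, "linear": [0, 0, 0.035], "twist": 0},
  {"fingers": 1, "linear": [0, 0, 0.022], "twist": 0},
])

```text
clock: 2.6
eef_pos: [533.2, 236.3, 147.1]
tool_rot: [-3.141, -0.005, -3.139]
force: [-0.5, 0.6, -0.1]
width: 85.4
gripper_force: 0.0
```

>>> drive_tool([
  {"fingers": 0.6, "linear": [0, 0, 0], "twist": 0},
  {"fingers": 0.3, "linear": [0, 0, 0], "twist": 0},
  {"fingers": 0.1, "linear": [0, 0, 0], "twist": 0},
  {"fingers": 0, "linear": [0, 0, 0], "twist": 0},
  {"fingers": 0, "linear": [0, 0, 0], "twist": 0},
])

```text
clock: 3.02
eef_pos: [537.2, 235.5, 152.1]
tool_rot: [3.14, 0.003, 3.142]
force: [0.1, 1.1, 5.7]
width: 25.7
gripper_force: 12.8
```

>>> drive_tool([
  {"fingers": 0, "linear": [0, 0, 0], "twist": 0},
  {"fingers": 0, "linear": [0, 0, 0], "twist": 0},
  {"fingers": 0, "linear": [0, 0, 0], "twist": 0},
])

```text
clock: 3.27
eef_pos: [537.5, 235.1, 152.0]
tool_rot: [3.14, 0.003, 3.141]
force: [-0.6, -1.1, 7.1]
width: 24.8
gripper_force: 60.9
```

>>> drive_tool([
  {"fingers": 0, "linear": [0, 0, -0.008], "twist": 0},
  {"fingers": 0, "linear": [0, 0, -0.016], "twist": 0},
  {"fingers": 0, "linear": [0, 0, -0.02], "twist": 0},
  {"fingers": 0, "linear": [0, 0, -0.012], "twist": 0},
  {"fingers": 0, "linear": [0, 0, -0.004], "twist": 0},
])

```text
clock: 3.68
eef_pos: [537.0, 235.4, 212.4]
tool_rot: [3.14, 0.002, 3.141]
force: [0.4, -1.1, -3.9]
width: 24.5
gripper_force: 59.7
```

>>> drive_tool([
  {"fingers": 0, "linear": [0.0041, -0.0077, 0], "twist": 0},
  {"fingers": 0, "linear": [0.0082, -0.0153, 0], "twist": 0},
  {"fingers": 0, "linear": [0.0123, -0.023, 0], "twist": 0},
  {"fingers": 0, "linear": [0.0137, -0.0255, 0], "twist": 0},
  {"fingers": 0, "linear": [0.0137, -0.0255, 0], "twist": 0},
])

```text
clock: 4.1
eef_pos: [482.0, 136.2, 209.0]
tool_rot: [-3.14, -0.003, -3.141]
force: [0.0, -0.9, -4.6]
width: 24.3
gripper_force: 59.7
```

>>> drive_tool([
  {"fingers": 0, "linear": [0.0137, -0.0255, 0], "twist": 0},
  {"fingers": 0, "linear": [0.0137, -0.0255, 0], "twist": 0},
  {"fingers": 0, "linear": [0.0137, -0.0255, 0], "twist": 0},
  {"fingers": 0, "linear": [0.0137, -0.0255, 0], "twist": 0},
  {"fingers": 0, "linear": [0.0123, -0.023, 0], "twist": 0},
])

```text
clock: 4.52
eef_pos: [414.2, 10.9, 209.4]
tool_rot: [-3.141, -0.003, 3.141]
force: [0.2, -0.7, -3.4]
width: 24.2
gripper_force: 59.7
```

>>> drive_tool([
  {"fingers": 0, "linear": [0.0082, -0.0153, 0], "twist": 0},
  {"fingers": 0, "linear": [0.0055, -0.0102, 0], "twist": 0},
  {"fingers": 0, "linear": [0.0041, -0.0077, 0], "twist": 0},
  {"fingers": 0, "linear": [0, 0, 0], "twist": 0},
  {"fingers": 0, "linear": [0, 0, 0], "twist": 0},
])

```text
clock: 4.93
eef_pos: [399.0, -20.2, 210.0]
tool_rot: [3.141, -0.001, 3.14]
force: [0.3, 0.8, -4.3]
width: 24.3
gripper_force: 59.7
```

>>> drive_tool([
  {"fingers": 0, "linear": [0, 0, 0.01], "twist": 0},
  {"fingers": 0, "linear": [0, 0, 0.02], "twist": 0},
  {"fingers": 0, "linear": [0, 0, 0.02], "twist": 0},
  {"fingers": 0, "linear": [0, 0, 0.01], "twist": 0},
  {"fingers": 0, "linear": [0, 0, 0.002], "twist": 0},
])

```text
clock: 5.35
eef_pos: [398.6, -19.1, 146.6]
tool_rot: [3.141, -0.003, -3.14]
force: [-1.6, 0.7, -3.7]
width: 24.2
gripper_force: 59.7
```

>>> drive_tool([
  {"fingers": 0, "linear": [0, 0, 0.001], "twist": 0},
  {"fingers": 0, "linear": [0, 0, 0.001], "twist": 0},
  {"fingers": 0, "linear": [0, 0, 0], "twist": 0},
])

```text
clock: 5.6
eef_pos: [400.0, -19.9, 146.7]
tool_rot: [3.141, 0.001, -3.141]
force: [0.2, -0.2, -3.4]
width: 24.4
gripper_force: 59.7
```

>>> drive_tool([
  {"fingers": 0, "linear": [0, 0, 0.0015], "twist": 0},
  {"fingers": 0, "linear": [0, 0, 0], "twist": 0},
])

```text
clock: 5.77
eef_pos: [399.7, -20.2, 145.2]
tool_rot: [3.142, 0.001, 3.141]
force: [0.3, 0.4, -4.1]
width: 24.6
gripper_force: 59.7
```

>>> drive_tool([
  {"fingers": 0, "linear": [0, 0, 0.0015], "twist": 0},
  {"fingers": 0, "linear": [0, 0, 0], "twist": 0},
])

```text
clock: 5.93
eef_pos: [399.9, -20.4, 144.0]
tool_rot: [-3.142, 0.002, 3.141]
force: [-1.5, -0.2, 4.8]
width: 24.5
gripper_force: 60.3
```

>>> drive_tool([
  {"fingers": 0, "linear": [0, 0, 0.001], "twist": 0},
  {"fingers": 0, "linear": [0, 0, 0], "twist": 0},
])

```text
clock: 6.1
eef_pos: [400.3, -20.4, 143.9]
tool_rot: [3.142, 0.003, 3.141]
force: [-3.6, -0.6, 17.3]
width: 24.1
gripper_force: 61.8
```

>>> drive_tool([
  {"fingers": 0.3, "linear": [0, 0, 0], "twist": 0},
  {"fingers": 0.6, "linear": [0, 0, 0], "twist": 0},
  {"fingers": 1, "linear": [0, 0, 0], "twist": 0},
  {"fingers": 1, "linear": [0, 0, 0], "twist": 0},
])

```text
clock: 6.43
eef_pos: [399.6, -20.2, 142.5]
tool_rot: [3.141, 0.001, 3.141]
force: [0.2, 0.2, 0.2]
width: 61.0
gripper_force: 0.0
```

>>> drive_tool([
  {"fingers": 1, "linear": [0, 0, -0.01], "twist": 0},
  {"fingers": 1, "linear": [0, 0, -0.03], "twist": 0},
  {"fingers": 1, "linear": [0, 0, -0.035], "twist": 0},
  {"fingers": 1, "linear": [0, 0, -0.025], "twist": 0},
  {"fingers": 1, "linear": [0, 0, -0.01], "twist": 0},
])

```text
clock: 6.85
eef_pos: [401.1, -20.3, 255.4]
tool_rot: [3.141, 0.006, 3.141]
force: [1.2, -0.1, -0.7]
width: 85.5
gripper_force: 0.0
```

>>> drive_tool([
  {"fingers": 1, "linear": [-0.007, 0.0076, 0], "twist": 0},
  {"fingers": 1, "linear": [-0.014, 0.0152, 0], "twist": 0},
  {"fingers": 1, "linear": [-0.021, 0.0229, 0], "twist": 0},
  {"fingers": 1, "linear": [-0.0233, 0.0254, 0], "twist": 0},
  {"fingers": 1, "linear": [-0.0233, 0.0254, 0], "twist": 0},
])

```text
clock: 7.27
eef_pos: [488.5, 77.8, 251.0]
tool_rot: [-3.142, -0.002, 3.141]
force: [0.7, 0.2, 0.1]
width: 85.3
gripper_force: 0.0
```

>>> drive_tool([
  {"fingers": 1, "linear": [-0.0233, 0.0254, 0], "twist": 0},
  {"fingers": 1, "linear": [-0.0233, 0.0254, 0], "twist": 0},
  {"fingers": 1, "linear": [-0.0233, 0.0254, 0], "twist": 0},
  {"fingers": 1, "linear": [-0.0233, 0.0254, 0], "twist": 0},
  {"fingers": 1, "linear": [-0.021, 0.0229, 0], "twist": 0},
])

```text
clock: 7.68
eef_pos: [602.8, 203.5, 250.1]
tool_rot: [3.141, -0.002, -3.141]
force: [1.1, 0.1, -0.4]
width: 85.4
gripper_force: 0.0
```

>>> drive_tool([
  {"fingers": 1, "linear": [-0.014, 0.0152, 0], "twist": 0},
  {"fingers": 1, "linear": [-0.0093, 0.0102, 0], "twist": 0},
  {"fingers": 1, "linear": [-0.007, 0.0076, 0], "twist": 0},
  {"fingers": 1, "linear": [0, 0, 0], "twist": 0},
  {"fingers": 1, "linear": [0, 0, 0], "twist": 0},
])

```text
clock: 8.1
eef_pos: [631.7, 234.4, 250.1]
tool_rot: [-3.141, -0.003, -3.141]
force: [-0.5, 0.0, 0.8]
width: 85.3
gripper_force: 0.0
```

Run:
```python
from h import *
np.set_printoptions(precision=1,suppress=True)
d=shot('side'); print(monitor.read_state()['eef_pos'])
cv2.imwrite('pics/s2.png',cv2.resize(d['color'][130:290,130:330],None,fx=4,fy=3.75))
```

```text
[631.7 233.4 250.7]
```

View pics/s2.png

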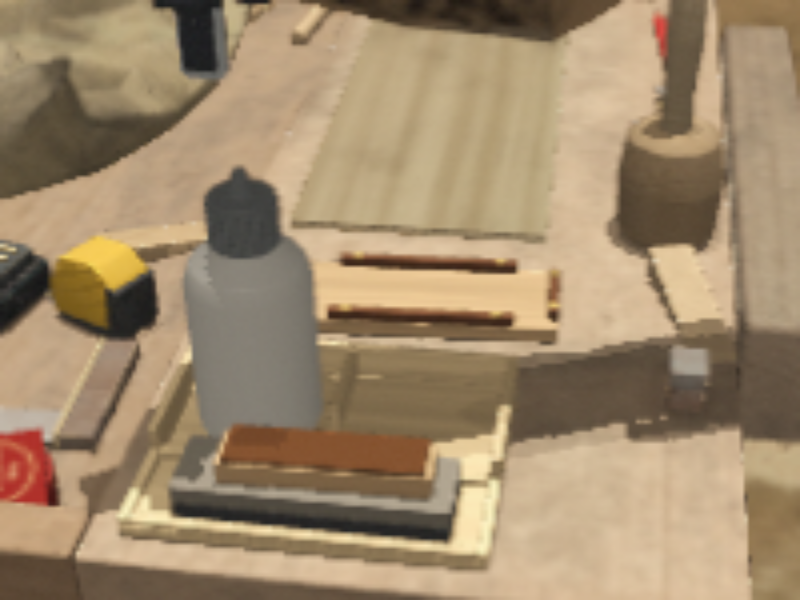

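The side view shows the mallet upright on the bench at crop (670,180), and the bottle, strop and stone undisturbed. Next I'll grip the bottle by its cap.

>>> drive_tool([
  {"fingers": 1, "linear": [0, 0, 0.015], "twist": 0},
  {"fingers": 1, "linear": [0, 0, 0.035], "twist": 0},
  {"fingers": 1, "linear": [0, 0, 0.035], "twist": 0},
  {"fingers": 1, "linear": [0, 0, 0.023], "twist": 0},
  {"fingers": 1, "linear": [-0.001, 0, 0.01], "twist": 0},
])

```text
clock: 8.57
eef_pos: [630.3, 231.7, 130.2]
tool_rot: [-3.139, -0.007, 3.14]
force: [-1.6, -1.0, -0.1]
width: 85.3
gripper_force: 0.0
```

>>> drive_tool([
  {"fingers": 0.7, "linear": [0, 0, 0], "twist": 0},
  {"fingers": 0.5, "linear": [0, 0, 0], "twist": 0},
  {"fingers": 0.3, "linear": [0, 0, 0], "twist": 0},
  {"fingers": 0, "linear": [0, 0, 0], "twist": 0},
  {"fingers": 0, "linear": [0, 0, 0], "twist": 0},
])

```text
clock: 8.98
eef_pos: [635.0, 234.4, 136.7]
tool_rot: [3.14, 0.004, 3.141]
force: [-0.3, -0.0, 5.0]
width: 37.0
gripper_force: 60.1
```

>>> drive_tool([
  {"fingers": 0, "linear": [0, 0, 0], "twist": 0},
  {"fingers": 0, "linear": [0, 0, 0], "twist": 0},
])

```text
clock: 9.15
eef_pos: [635.0, 234.4, 136.7]
tool_rot: [3.14, 0.004, 3.141]
force: [0.4, 0.0, 6.4]
width: 36.5
gripper_force: 60.4
```

>>> drive_tool([
  {"fingers": 0, "linear": [0, 0, -0.008], "twist": 0},
  {"fingers": 0, "linear": [0, 0, -0.016], "twist": 0},
  {"fingers": 0, "linear": [0, 0, -0.02], "twist": 0},
  {"fingers": 0, "linear": [0, 0, -0.012], "twist": 0},
  {"fingers": 0, "linear": [0, 0, -0.004], "twist": 0},
])

```text
clock: 9.57
eef_pos: [634.7, 234.0, 197.0]
tool_rot: [3.14, 0.004, 3.141]
force: [-0.6, -0.8, -3.2]
width: 36.6
gripper_force: 60.4
```

>>> drive_tool([
  {"fingers": 0, "linear": [0.008, -0.002, 0], "twist": 0},
  {"fingers": 0, "linear": [0.016, 0, 0], "twist": 0},
  {"fingers": 0, "linear": [0.024, 0, 0], "twist": 0},
  {"fingers": 0, "linear": [0.026, 0, 0], "twist": 0},
  {"fingers": 0, "linear": [0.026, 0, 0], "twist": 0},
])

```text
clock: 9.98
eef_pos: [531.9, 231.2, 193.6]
tool_rot: [-3.141, -0.001, 3.141]
force: [0.1, -0.2, -2.9]
width: 36.8
gripper_force: 60.4
```

>>> drive_tool([
  {"fingers": 0, "linear": [0.026, 0, 0], "twist": 0},
  {"fingers": 0, "linear": [0.026, 0, 0], "twist": 0},
  {"fingers": 0, "linear": [0.026, 0, 0], "twist": 0},
  {"fingers": 0, "linear": [0.024, 0, 0], "twist": 0},
  {"fingers": 0, "linear": [0.02, 0, 0], "twist": 0},
])

```text
clock: 10.4
eef_pos: [409.0, 231.2, 194.0]
tool_rot: [-3.141, -0.002, -3.141]
force: [0.2, -1.2, -2.9]
width: 37.0
gripper_force: 60.4
```

>>> drive_tool([
  {"fingers": 0, "linear": [0.013, 0, 0], "twist": 0},
  {"fingers": 0, "linear": [0.007, 0, 0], "twist": 0},
  {"fingers": 0, "linear": [0, 0, 0], "twist": 0},
  {"fingers": 0, "linear": [0, 0, 0], "twist": 0},
])

```text
clock: 10.73
eef_pos: [392.2, 231.9, 194.4]
tool_rot: [3.141, 0.001, 3.141]
force: [0.6, 0.6, -2.2]
width: 36.8
gripper_force: 60.4
```

>>> drive_tool([
  {"fingers": 0, "linear": [0, 0, 0.01], "twist": 0},
  {"fingers": 0, "linear": [0, 0, 0.02], "twist": 0},
  {"fingers": 0, "linear": [0, 0, 0.02], "twist": 0},
  {"fingers": 0, "linear": [0, 0, 0.01], "twist": 0},
  {"fingers": 0, "linear": [0, 0, 0.002], "twist": 0},
])

```text
clock: 11.15
eef_pos: [391.9, 231.0, 130.5]
tool_rot: [-3.14, -0.002, 3.14]
force: [-0.5, -0.7, -2.4]
width: 37.1
gripper_force: 60.5
```

>>> drive_tool([
  {"fingers": 0, "linear": [0, 0, 0.002], "twist": 0},
  {"fingers": 0, "linear": [0, 0, 0], "twist": 0},
])

```text
clock: 11.32
eef_pos: [392.5, 231.9, 130.3]
tool_rot: [3.141, 0.001, 3.14]
force: [-0.6, -0.6, -2.8]
width: 36.2
gripper_force: 60.5
```

>>> drive_tool([
  {"fingers": 0, "linear": [0, 0, 0.0015], "twist": 0},
  {"fingers": 0, "linear": [0, 0, 0], "twist": 0},
])

```text
clock: 11.48
eef_pos: [392.2, 232.0, 129.3]
tool_rot: [3.141, 0.001, 3.141]
force: [-0.5, -0.7, -2.4]
width: 36.4
gripper_force: 60.5
```

>>> drive_tool([
  {"fingers": 0, "linear": [0, 0, 0.001], "twist": 0},
  {"fingers": 0, "linear": [0, 0, 0], "twist": 0},
])

```text
clock: 11.65
eef_pos: [392.0, 232.2, 128.6]
tool_rot: [3.141, 0.001, 3.141]
force: [-0.7, -0.6, 3.1]
width: 36.1
gripper_force: 61.1
```

>>> drive_tool([
  {"fingers": 0.5, "linear": [0, 0, 0], "twist": 0},
  {"fingers": 0.8, "linear": [0, 0, 0], "twist": 0},
  {"fingers": 1, "linear": [0, 0, 0], "twist": 0},
  {"fingers": 1, "linear": [0, 0, 0], "twist": 0},
])

```text
clock: 11.98
eef_pos: [391.6, 231.8, 127.9]
tool_rot: [3.141, 0.0, 3.141]
force: [-0.4, 0.0, -0.1]
width: 77.3
gripper_force: 0.0
```

>>> drive_tool([
  {"fingers": 1, "linear": [0, 0, -0.01], "twist": 0},
  {"fingers": 1, "linear": [0, 0, -0.025], "twist": 0},
  {"fingers": 1, "linear": [0, 0, -0.03], "twist": 0},
  {"fingers": 1, "linear": [0, 0, -0.02], "twist": 0},
  {"fingers": 1, "linear": [0, 0, -0.005], "twist": 0},
])

```text
clock: 12.4
eef_pos: [393.2, 232.8, 220.8]
tool_rot: [3.138, 0.005, 3.141]
force: [1.0, 0.5, 0.9]
width: 85.6
gripper_force: 0.0
```

>>> drive_tool([
  {"fingers": 1, "linear": [-0.007, 0.003, 0], "twist": 0},
  {"fingers": 1, "linear": [-0.015, 0.006, 0], "twist": 0},
  {"fingers": 1, "linear": [-0.022, 0.009, 0], "twist": 0},
  {"fingers": 1, "linear": [-0.026, 0.0105, 0], "twist": 0},
  {"fingers": 1, "linear": [-0.026, 0.0105, 0], "twist": 0},
])

```text
clock: 12.82
eef_pos: [488.2, 270.8, 216.1]
tool_rot: [-3.14, -0.002, 3.141]
force: [0.5, -0.2, 0.8]
width: 85.6
gripper_force: 0.0
```

>>> drive_tool([
  {"fingers": 1, "linear": [-0.026, 0.0105, 0], "twist": 0},
  {"fingers": 1, "linear": [-0.022, 0.009, 0], "twist": 0},
  {"fingers": 1, "linear": [-0.018, 0.0075, 0], "twist": 0},
  {"fingers": 1, "linear": [-0.014, 0.006, 0], "twist": 0},
  {"fingers": 1, "linear": [-0.008, 0.004, 0], "twist": 0},
])

```text
clock: 13.23
eef_pos: [577.1, 307.8, 215.1]
tool_rot: [-3.14, -0.001, 3.141]
force: [0.1, -0.5, -0.3]
width: 85.2
gripper_force: 0.0
```

>>> drive_tool([
  {"fingers": 1, "linear": [0, 0, 0], "twist": 0},
  {"fingers": 1, "linear": [0, 0, 0], "twist": 0},
  {"fingers": 1, "linear": [0, 0, 0], "twist": 0},
])

```text
clock: 13.48
eef_pos: [574.6, 307.1, 216.5]
tool_rot: [-3.14, -0.002, 3.141]
force: [0.2, -0.0, 0.1]
width: 85.5
gripper_force: 0.0
```

Run:
```python
from h import *
np.set_printoptions(precision=1,suppress=True)
d=shot('side'); print(monitor.read_state()['eef_pos'])
cv2.imwrite('pics/s3.png',cv2.resize(d['color'][120:300,120:340],None,fx=3.6,fy=3.3))
```

```text
[574.6 307.2 216.9]
```

View pics/s3.png

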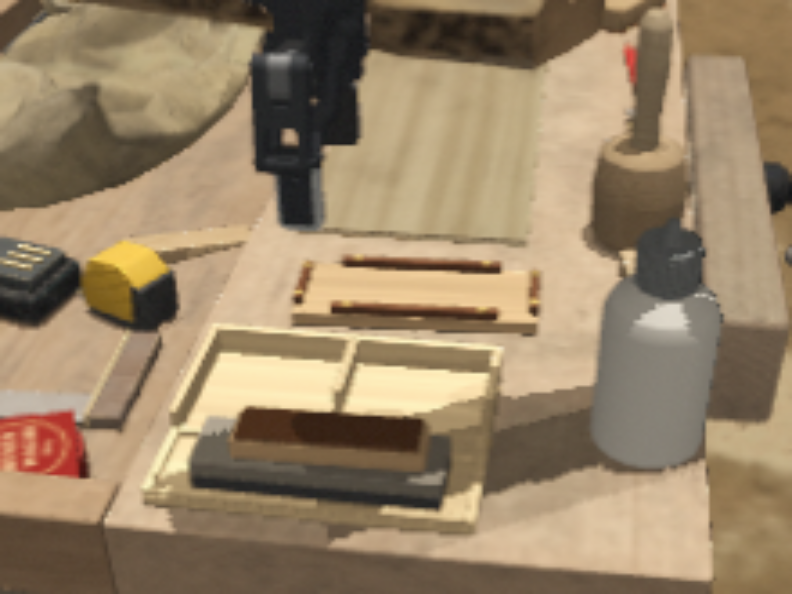

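The view shows the bottle (655,350) and the mallet (640,180) upright on the bench, with the strop and stone still in the bay. The holder is clear. Descending on the strop.

>>> drive_tool([
  {"fingers": 1, "linear": [0, 0, 0.015], "twist": 0},
  {"fingers": 1, "linear": [0, 0, 0.033], "twist": 0},
  {"fingers": 1, "linear": [0, 0, 0.036], "twist": 0},
  {"fingers": 1, "linear": [0, 0, 0.036], "twist": 0},
  {"fingers": 1, "linear": [0, 0, 0.025], "twist": 0},
])

```text
clock: 13.95
eef_pos: [573.5, 306.7, 70.1]
tool_rot: [-3.14, -0.003, 3.141]
force: [0.6, 0.2, -1.4]
width: 85.5
gripper_force: 0.0
```

>>> drive_tool([
  {"fingers": 1, "linear": [0, 0, 0.017], "twist": 0},
  {"fingers": 1, "linear": [0, 0, 0.01], "twist": 0},
  {"fingers": 1, "linear": [0, 0, 0.005], "twist": 0},
  {"fingers": 1, "linear": [0, 0, 0], "twist": 0},
  {"fingers": 1, "linear": [0, 0, 0], "twist": 0},
])

```text
clock: 14.37
eef_pos: [576.1, 308.0, 41.9]
tool_rot: [3.141, 0.001, 3.141]
force: [-0.2, 0.4, -0.2]
width: 85.6
gripper_force: 0.0
```

>>> drive_tool([
  {"fingers": 0.7, "linear": [0, 0, 0], "twist": 0},
  {"fingers": 0.5, "linear": [0, 0, 0], "twist": 0},
  {"fingers": 0.4, "linear": [0, 0, 0], "twist": 0},
  {"fingers": 0.4, "linear": [0, 0, 0], "twist": 0},
])

```text
clock: 14.7
eef_pos: [575.9, 307.9, 41.6]
tool_rot: [3.141, 0.001, 3.141]
force: [-0.2, 0.3, 0.1]
width: 38.7
gripper_force: 0.0
```

Run:
```python
from h import *
np.set_printoptions(precision=1,suppress=True)
d=shot('side'); s=monitor.read_state(); print(s['eef_pos'],s['force'],s['width'])
cv2.imwrite('pics/s4.png',cv2.resize(d['color'][170:290,130:290],None,fx=5,fy=5,interpolation=cv2.INTER_CUBIC))
```

```text
[575.8 307.8  41.3] [-1.2  0.6  0.8] 34.258074874519615
```

View pics/s4.png

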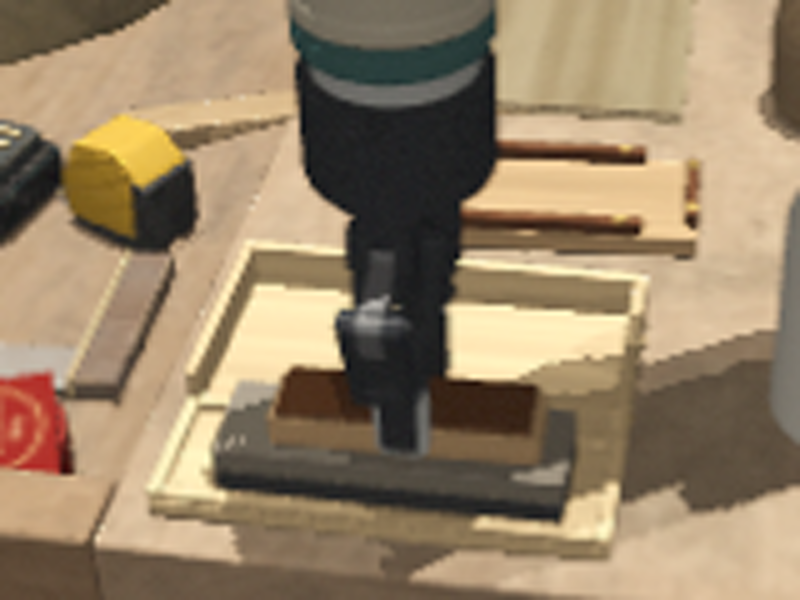

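The near finger tip (400,450) lies alongside the strop, just above the stone's top. I'll go 3 mm lower and close.

>>> drive_tool([
  {"fingers": 0.42, "linear": [0, 0, 0.0015], "twist": 0},
  {"fingers": 0.42, "linear": [0, 0, 0.0015], "twist": 0},
  {"fingers": 0.42, "linear": [0, 0, 0], "twist": 0},
])

```text
clock: 15.0
eef_pos: [575.3, 307.5, 37.4]
tool_rot: [-3.141, -0.001, 3.141]
force: [-1.1, -0.7, 0.3]
width: 36.1
gripper_force: 0.0
```

>>> drive_tool([
  {"fingers": 0.3, "linear": [0, 0, 0], "twist": 0},
  {"fingers": 0.2, "linear": [0, 0, 0], "twist": 0},
  {"fingers": 0.1, "linear": [0, 0, 0], "twist": 0},
  {"fingers": 0, "linear": [0, 0, 0], "twist": 0},
  {"fingers": 0, "linear": [0, 0, 0], "twist": 0},
])

```text
clock: 15.42
eef_pos: [575.6, 307.7, 37.9]
tool_rot: [3.141, 0.0, 3.141]
force: [-0.5, 0.1, 1.4]
width: 28.3
gripper_force: 60.4
```

>>> drive_tool([
  {"fingers": 0, "linear": [0, 0, -0.003], "twist": 0},
  {"fingers": 0, "linear": [0, 0, -0.006], "twist": 0},
  {"fingers": 0, "linear": [0, 0, -0.006], "twist": 0},
  {"fingers": 0, "linear": [0, 0, -0.003], "twist": 0},
  {"fingers": 0, "linear": [0, 0, 0], "twist": 0},
])

```text
clock: 15.83
eef_pos: [576.3, 308.0, 57.0]
tool_rot: [3.141, 0.002, 3.141]
force: [1.5, -0.8, -0.2]
width: 28.3
gripper_force: 60.1
```

>>> drive_tool([
  {"fingers": 0, "linear": [0, 0, -0.01], "twist": 0},
  {"fingers": 0, "linear": [0, 0, -0.015], "twist": 0},
  {"fingers": 0, "linear": [0.005, 0, -0.01], "twist": 0},
  {"fingers": 0, "linear": [0.012, 0.002, 0], "twist": 0},
  {"fingers": 0, "linear": [0.018, 0.003, 0], "twist": 0},
])

```text
clock: 16.25
eef_pos: [542.3, 312.3, 92.4]
tool_rot: [3.14, 0.004, 3.139]
force: [0.0, 0.8, -1.2]
width: 28.1
gripper_force: 60.1
```

>>> drive_tool([
  {"fingers": 0, "linear": [0.022, 0.003, 0], "twist": 0},
  {"fingers": 0, "linear": [0.023, 0.004, 0], "twist": 0},
  {"fingers": 0, "linear": [0.023, 0.004, 0], "twist": 0},
  {"fingers": 0, "linear": [0.02, 0.003, 0], "twist": 0},
  {"fingers": 0, "linear": [0.016, 0.003, 0], "twist": 0},
])

```text
clock: 16.67
eef_pos: [434.3, 330.0, 91.5]
tool_rot: [3.141, -0.001, -3.141]
force: [0.1, -0.1, -0.7]
width: 28.2
gripper_force: 60.1
```

>>> drive_tool([
  {"fingers": 0, "linear": [0.012, 0, 0], "twist": 0},
  {"fingers": 0, "linear": [0.007, 0, 0], "twist": 0},
  {"fingers": 0, "linear": [0, 0, 0], "twist": 0},
  {"fingers": 0, "linear": [0, 0, 0], "twist": 0},
])

```text
clock: 17.0
eef_pos: [418.0, 329.9, 91.3]
tool_rot: [3.141, 0.001, 3.141]
force: [0.8, 0.4, -0.6]
width: 28.4
gripper_force: 60.1
```

>>> drive_tool([
  {"fingers": 0, "linear": [0, 0, 0.012], "twist": 0},
  {"fingers": 0, "linear": [0, 0, 0.024], "twist": 0},
  {"fingers": 0, "linear": [0, 0, 0.024], "twist": 0},
  {"fingers": 0, "linear": [0, 0, 0.015], "twist": 0},
  {"fingers": 0, "linear": [0, 0, 0.006], "twist": 0},
])

```text
clock: 17.42
eef_pos: [418.3, 329.0, 7.9]
tool_rot: [-3.14, -0.001, 3.14]
force: [1.0, 1.1, 0.1]
width: 28.4
gripper_force: 60.1
```

>>> drive_tool([
  {"fingers": 0, "linear": [0, 0, 0.001], "twist": 0},
  {"fingers": 0, "linear": [0, 0, 0], "twist": 0},
])

```text
clock: 17.58
eef_pos: [418.5, 329.8, 8.9]
tool_rot: [3.141, 0.001, 3.14]
force: [0.6, 1.5, -1.4]
width: 28.5
gripper_force: 60.1
```

>>> drive_tool([
  {"fingers": 0, "linear": [0, 0, 0.002], "twist": 0},
  {"fingers": 0, "linear": [0, 0, 0], "twist": 0},
])

```text
clock: 17.75
eef_pos: [418.4, 330.3, 7.6]
tool_rot: [3.14, 0.002, 3.141]
force: [0.7, 0.4, 0.2]
width: 28.2
gripper_force: 60.1
```

>>> drive_tool([
  {"fingers": 0, "linear": [0, 0, 0.0015], "twist": 0},
  {"fingers": 0, "linear": [0, 0, 0], "twist": 0},
])

```text
clock: 17.92
eef_pos: [417.9, 330.0, 5.8]
tool_rot: [3.141, 0.001, 3.141]
force: [1.2, 0.2, -1.6]
width: 28.2
gripper_force: 60.1
```

>>> drive_tool([
  {"fingers": 0, "linear": [0, 0, 0.001], "twist": 0},
  {"fingers": 0, "linear": [0, 0, 0], "twist": 0},
])

```text
clock: 18.08
eef_pos: [417.9, 330.1, 4.8]
tool_rot: [3.141, 0.001, 3.141]
force: [0.2, 0.3, 3.7]
width: 28.3
gripper_force: 60.6
```

>>> drive_tool([
  {"fingers": 0.4, "linear": [0, 0, 0], "twist": 0},
  {"fingers": 0.55, "linear": [0, 0, 0], "twist": 0},
  {"fingers": 0.55, "linear": [0, 0, 0], "twist": 0},
])

```text
clock: 18.33
eef_pos: [417.5, 329.7, 4.3]
tool_rot: [-3.142, -0.0, 3.141]
force: [1.1, 0.5, 0.1]
width: 47.2
gripper_force: 0.0
```

>>> drive_tool([
  {"fingers": 0.55, "linear": [0, 0, -0.01], "twist": 0},
  {"fingers": 0.55, "linear": [0, 0, -0.02], "twist": 0},
  {"fingers": 0.8, "linear": [0, 0, -0.028], "twist": 0},
  {"fingers": 1, "linear": [0, 0, -0.018], "twist": 0},
  {"fingers": 1, "linear": [0, 0, -0.006], "twist": 0},
])

```text
clock: 18.75
eef_pos: [418.6, 330.4, 89.3]
tool_rot: [3.139, 0.003, 3.141]
force: [-0.3, -0.0, 0.5]
width: 80.8
gripper_force: 0.0
```

>>> drive_tool([
  {"fingers": 1, "linear": [-0.007, -0.001, 0], "twist": 0},
  {"fingers": 1, "linear": [-0.015, -0.002, 0], "twist": 0},
  {"fingers": 1, "linear": [-0.022, -0.003, 0], "twist": 0},
  {"fingers": 1, "linear": [-0.025, -0.0035, 0], "twist": 0},
  {"fingers": 1, "linear": [-0.025, -0.0035, 0], "twist": 0},
])

```text
clock: 19.17
eef_pos: [512.0, 315.8, 85.0]
tool_rot: [-3.14, -0.002, 3.142]
force: [-0.5, 0.6, -0.2]
width: 85.6
gripper_force: 0.0
```

>>> drive_tool([
  {"fingers": 1, "linear": [-0.025, -0.0035, 0], "twist": 0},
  {"fingers": 1, "linear": [-0.02, -0.003, 0], "twist": 0},
  {"fingers": 1, "linear": [-0.014, -0.002, 0], "twist": 0},
  {"fingers": 1, "linear": [-0.008, -0.0015, 0], "twist": 0},
  {"fingers": 1, "linear": [-0.003, 0, 0], "twist": 0},
])

```text
clock: 19.58
eef_pos: [582.5, 304.9, 84.9]
tool_rot: [-3.14, -0.001, 3.139]
force: [0.6, -0.3, 0.1]
width: 85.5
gripper_force: 0.0
```

>>> drive_tool([
  {"fingers": 1, "linear": [0, 0, 0], "twist": 0},
  {"fingers": 1, "linear": [0, 0, 0], "twist": 0},
  {"fingers": 1, "linear": [0, 0, 0], "twist": 0},
])

```text
clock: 19.83
eef_pos: [580.1, 307.2, 86.0]
tool_rot: [-3.142, -0.002, -3.141]
force: [0.1, -0.3, -0.1]
width: 85.4
gripper_force: 0.0
```

Run:
```python
from h import *
np.set_printoptions(precision=1,suppress=True)
d=shot('top'); s=monitor.read_state(); print(s['eef_pos'],s['force'],s['width'])
e=shot('side')
a=cv2.resize(d['color'][110:260,130:270],None,fx=4,fy=4,interpolation=cv2.INTER_CUBIC)
cv2.imwrite('pics/t5.png',a); cv2.imwrite('pics/s5.png',cv2.resize(e['color'][170:310,130:330],None,fx=4,fy=4,interpolation=cv2.INTER_CUBIC))
```

```text
[580.3 307.3  86.2] [-0.1  0.1  0.6] 85.46956578580183
```

View pics/s5.png

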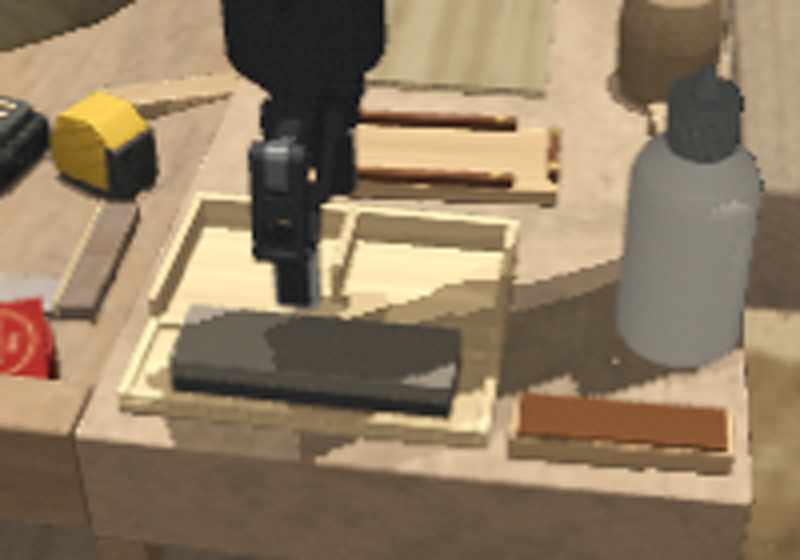

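Strop lies flat at (620,430) with a gap to the caddy. The stone sits alone in the bay and the bottle is upright. I'll grip the stone.

>>> drive_tool([
  {"fingers": 1, "linear": [-0.001, 0, 0.01], "twist": 0},
  {"fingers": 1, "linear": [0, 0, 0.02], "twist": 0},
  {"fingers": 1, "linear": [0, 0, 0.02], "twist": 0},
  {"fingers": 1, "linear": [0, 0, 0.012], "twist": 0},
  {"fingers": 1, "linear": [0, 0, 0.005], "twist": 0},
])

```text
clock: 20.35
eef_pos: [580.8, 305.9, 16.7]
tool_rot: [-3.14, -0.004, 3.142]
force: [0.4, -1.4, -0.1]
width: 85.3
gripper_force: 0.0
```

>>> drive_tool([
  {"fingers": 1, "linear": [0, 0, 0.002], "twist": 0},
  {"fingers": 1, "linear": [0, 0, 0], "twist": 0},
  {"fingers": 0.8, "linear": [0, 0, 0], "twist": 0},
  {"fingers": 0.65, "linear": [0, 0, 0], "twist": 0},
  {"fingers": 0.6, "linear": [0, 0, 0], "twist": 0},
])

```text
clock: 20.77
eef_pos: [583.2, 307.0, 18.3]
tool_rot: [3.141, 0.002, 3.141]
force: [0.3, -0.4, -0.9]
width: 52.2
gripper_force: 0.0
```

>>> drive_tool([
  {"fingers": 0.6, "linear": [0, 0, 0.001], "twist": 0},
  {"fingers": 0.6, "linear": [0, 0, 0], "twist": 0},
])

```text
clock: 20.93
eef_pos: [582.7, 306.7, 16.6]
tool_rot: [3.141, 0.0, 3.141]
force: [0.4, -0.1, -0.6]
width: 51.5
gripper_force: 0.0
```

>>> drive_tool([
  {"fingers": 0.6, "linear": [0, 0, 0.0015], "twist": 0},
  {"fingers": 0.55, "linear": [0, 0, 0], "twist": 0},
  {"fingers": 0.45, "linear": [0, 0, 0], "twist": 0},
  {"fingers": 0.2, "linear": [0, 0, 0], "twist": 0},
  {"fingers": 0, "linear": [0, 0, 0], "twist": 0},
])

```text
clock: 21.35
eef_pos: [582.7, 307.6, 15.3]
tool_rot: [3.14, 0.001, -3.142]
force: [-0.7, 1.7, 5.0]
width: 43.4
gripper_force: 63.5
```

>>> drive_tool([
  {"fingers": 0, "linear": [0, 0, 0], "twist": 0},
  {"fingers": 0, "linear": [0, 0, 0], "twist": 0},
  {"fingers": 0, "linear": [0, 0, 0], "twist": 0},
])

```text
clock: 21.6
eef_pos: [582.8, 307.6, 15.3]
tool_rot: [3.14, 0.001, 3.141]
force: [-0.4, 1.5, 6.2]
width: 43.3
gripper_force: 63.6
```

>>> drive_tool([
  {"fingers": 0, "linear": [0, 0, -0.003], "twist": 0},
  {"fingers": 0, "linear": [0, 0, -0.007], "twist": 0},
  {"fingers": 0, "linear": [0, 0, -0.007], "twist": 0},
  {"fingers": 0, "linear": [0, 0, -0.003], "twist": 0},
  {"fingers": 0, "linear": [0, 0, 0], "twist": 0},
])

```text
clock: 22.02
eef_pos: [583.1, 306.0, 35.6]
tool_rot: [-3.141, 0.001, 3.141]
force: [-0.4, -0.4, -4.7]
width: 43.9
gripper_force: 62.6
```

>>> drive_tool([
  {"fingers": 0, "linear": [0, 0, -0.01], "twist": 0},
  {"fingers": 0, "linear": [0, 0, -0.02], "twist": 0},
  {"fingers": 0, "linear": [0, 0, -0.012], "twist": 0},
  {"fingers": 0, "linear": [0, 0, -0.004], "twist": 0},
  {"fingers": 0, "linear": [0, 0, 0], "twist": 0},
])

```text
clock: 22.43
eef_pos: [583.6, 307.1, 82.5]
tool_rot: [3.14, 0.003, 3.141]
force: [-0.1, -0.1, -5.7]
width: 43.7
gripper_force: 62.7
```

Run:
```python
from h import *
np.set_printoptions(precision=2,suppress=True)
d=shot('top'); e=shot('side'); im=cv2.imread('pics/top0.png'); print(monitor.read_state()['eef_pos'])
h=cv2.cvtColor(im[125:222,222:264],cv2.COLOR_BGR2HSV)
m=((h[...,2]<135)&(h[...,1]>90)).astype(np.uint8)
n,l,st,c=cv2.connectedComponentsWithStats(m); 
for i in range(1,n):
    if st[i,4]>8: p=c[i]+[222,125]; print(st[i],p,onplane(d,p,20))
print('mid top',onplane(d,(135+430.75/4-.4,110+253.75/4-.4),20))
print('side mid',onplane(e,(120+417.5/3.6-.4,120+286/3.3-.4),20))
f=lambda x,y:onplane(e,(120+x/3.6-.4,120+y/3.3-.4),20)
print('side battens far,near,left,right',f(421.5,264),f(414,310.5),f(302,282),f(532,286))
cv2.imwrite('pics/s6.png',cv2.resize(e['color'][150:290,130:330],None,fx=4,fy=4,interpolation=cv2.INTER_CUBIC))
```

```text
[582.2  306.41  80.57]
[12 15 12  3 29] [239.86 141.14] [638.87 104.32  20.  ]
[31 30  2 11 14] [253.64 159.14] [590.5  69.6  20. ]
[ 6 32  4 34 55] [229.64 173.93] [553.3  131.31  20.  ]
[32 43  3 20 30] [255.07 177.77] [542.    66.79  20.  ]
[17 80 12  3 27] [244.37 206.26] [469.76  94.92  20.  ]
mid top [554.91  99.08  20.  ]
side mid [554.58 107.42  20.  ]
side battens far,near,left,right [556.13  76.67  20.  ] [552.29 139.7   20.  ] [637.97 113.64  20.  ] [472.86  96.03  20.  ]
```

View pics/s6.png

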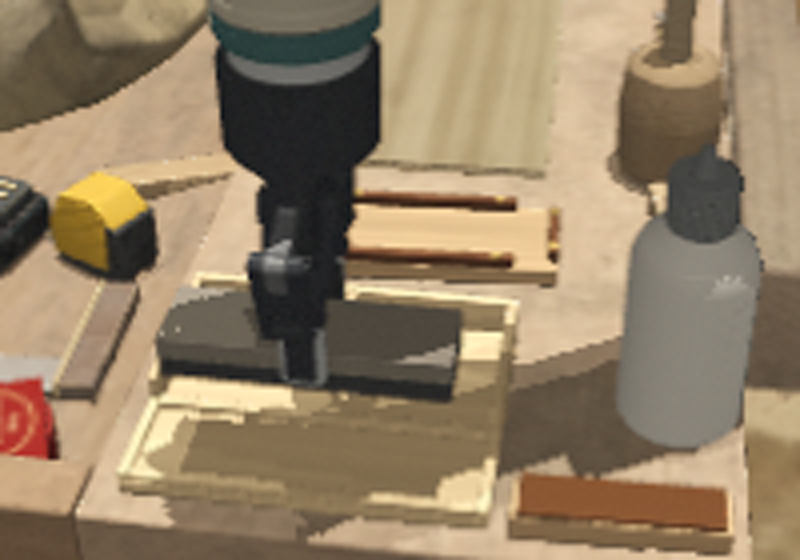

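The stone is held level. Its near-top corners are at about (160,340) and (455,372) in this crop. I'll compute its offset in the grip.

Run:
```python
from h import *
np.set_printoptions(precision=1,suppress=True)
e=shot('side'); f=lambda x,y,z:onplane(e,(130+(x+.5)/4-.5,150+(y+.5)/4-.5),z)
print(f(185,288,98),f(160,340,98),f(462,308,98),f(455,372,98),monitor.read_state()['eef_pos'])
print(f(160,376,73),f(452,399,73))
```

```text
[653.4 288.5  98. ] [653.9 331.2  98. ] [508.3 285.   98. ] [505.5 334.6  98. ] [581.9 306.3  80.1]
[657.  330.1  73. ] [507.9 326.6  73. ]
```

>>> drive_tool([
  {"fingers": 0, "linear": [0.001, -0.006, 0], "twist": 0},
  {"fingers": 0, "linear": [0.0015, -0.0125, 0], "twist": 0},
  {"fingers": 0, "linear": [0.0025, -0.0185, 0], "twist": 0},
  {"fingers": 0, "linear": [0.0025, -0.0205, 0], "twist": 0},
  {"fingers": 0, "linear": [0.0025, -0.0205, 0], "twist": 0},
])

```text
clock: 23.0
eef_pos: [571.7, 226.2, 80.2]
tool_rot: [-3.14, -0.001, 3.141]
force: [0.0, -0.3, -4.9]
width: 43.6
gripper_force: 62.6
```

>>> drive_tool([
  {"fingers": 0, "linear": [0.0025, -0.0205, 0], "twist": 0},
  {"fingers": 0, "linear": [0.0025, -0.0205, 0], "twist": 0},
  {"fingers": 0, "linear": [0.0025, -0.0205, 0], "twist": 0},
  {"fingers": 0, "linear": [0.0025, -0.0205, 0], "twist": 0},
  {"fingers": 0, "linear": [0.0025, -0.018, 0], "twist": 0},
])

```text
clock: 23.42
eef_pos: [559.1, 125.2, 80.5]
tool_rot: [-3.14, -0.001, 3.139]
force: [1.1, -1.3, -5.6]
width: 44.0
gripper_force: 62.6
```

>>> drive_tool([
  {"fingers": 0, "linear": [0.0015, -0.0125, 0], "twist": 0},
  {"fingers": 0, "linear": [0.001, -0.0085, 0], "twist": 0},
  {"fingers": 0, "linear": [0.001, -0.006, 0], "twist": 0},
  {"fingers": 0, "linear": [0, -0.002, 0], "twist": 0},
  {"fingers": 0, "linear": [0, 0, 0], "twist": -0.02},
])

```text
clock: 23.83
eef_pos: [556.6, 99.8, 80.8]
tool_rot: [3.141, 0.0, -3.121]
force: [0.0, 0.4, -4.9]
width: 43.7
gripper_force: 62.6
```

>>> drive_tool([
  {"fingers": 0, "linear": [0, 0, 0], "twist": -0.02},
  {"fingers": 0, "linear": [0, 0, 0], "twist": -0.01},
  {"fingers": 0, "linear": [0, 0, 0.01], "twist": 0},
  {"fingers": 0, "linear": [0, 0, 0.01], "twist": 0},
  {"fingers": 0, "linear": [0, 0, 0], "twist": 0},
])

```text
clock: 24.25
eef_pos: [554.7, 99.7, 58.4]
tool_rot: [-3.141, -0.004, -3.091]
force: [-0.1, -0.1, -4.9]
width: 44.0
gripper_force: 62.5
```

>>> drive_tool([
  {"fingers": 0, "linear": [0, 0, 0], "twist": 0},
  {"fingers": 0, "linear": [0, 0, 0], "twist": 0},
])

```text
clock: 24.42
eef_pos: [556.3, 99.8, 60.3]
tool_rot: [-3.142, -0.001, -3.092]
force: [-0.1, 0.4, -4.9]
width: 43.4
gripper_force: 62.5
```

>>> drive_tool([
  {"fingers": 0, "linear": [0, 0, 0.007], "twist": 0},
  {"fingers": 0, "linear": [0, 0, 0.012], "twist": 0},
  {"fingers": 0, "linear": [0, 0, 0.008], "twist": 0},
  {"fingers": 0, "linear": [0, 0, 0.003], "twist": 0},
  {"fingers": 0, "linear": [0, 0, 0], "twist": 0},
])

```text
clock: 24.83
eef_pos: [555.3, 99.4, 29.3]
tool_rot: [-3.141, -0.003, -3.092]
force: [-0.1, -0.5, -4.3]
width: 43.5
gripper_force: 62.5
```

>>> drive_tool([
  {"fingers": 0, "linear": [0, 0, 0.002], "twist": 0},
  {"fingers": 0, "linear": [0, 0, 0.002], "twist": 0},
  {"fingers": 0, "linear": [0, 0, 0], "twist": 0},
])

```text
clock: 25.08
eef_pos: [556.5, 99.7, 26.7]
tool_rot: [3.142, 0.0, -3.092]
force: [-0.5, -0.2, -6.0]
width: 43.8
gripper_force: 62.6
```

>>> drive_tool([
  {"fingers": 0, "linear": [0, 0, 0.0015], "twist": 0},
  {"fingers": 0, "linear": [0, 0, 0.0015], "twist": 0},
  {"fingers": 0, "linear": [0, 0, 0], "twist": 0},
])

```text
clock: 25.33
eef_pos: [556.4, 99.6, 23.7]
tool_rot: [3.142, -0.0, -3.092]
force: [-0.8, 0.3, -5.5]
width: 43.8
gripper_force: 62.6
```

>>> drive_tool([
  {"fingers": 0, "linear": [0, 0, 0.0015], "twist": 0},
  {"fingers": 0, "linear": [0, 0, 0.0015], "twist": 0},
  {"fingers": 0, "linear": [0, 0, 0], "twist": 0},
])

```text
clock: 25.58
eef_pos: [556.3, 99.6, 20.5]
tool_rot: [-3.142, -0.0, -3.092]
force: [-0.4, -0.3, -4.5]
width: 43.8
gripper_force: 62.6
```

>>> drive_tool([
  {"fingers": 0, "linear": [0, 0, 0.0012], "twist": 0},
  {"fingers": 0, "linear": [0, 0, 0], "twist": 0},
])

```text
clock: 25.75
eef_pos: [556.4, 99.7, 19.4]
tool_rot: [3.142, -0.0, -3.092]
force: [-1.1, -1.5, -5.5]
width: 43.6
gripper_force: 62.6
```

>>> drive_tool([
  {"fingers": 0, "linear": [0, 0, 0.001], "twist": 0},
  {"fingers": 0, "linear": [0, 0, 0], "twist": 0},
])

```text
clock: 25.92
eef_pos: [556.5, 99.7, 19.3]
tool_rot: [3.142, 0.0, -3.092]
force: [-1.5, -1.0, 2.6]
width: 43.6
gripper_force: 63.4
```

>>> drive_tool([
  {"fingers": 0.55, "linear": [0, 0, 0], "twist": 0},
  {"fingers": 0.65, "linear": [0, 0, 0], "twist": 0},
  {"fingers": 0.75, "linear": [0, 0, 0], "twist": 0},
])

```text
clock: 26.17
eef_pos: [557.1, 99.8, 18.9]
tool_rot: [3.141, 0.001, -3.092]
force: [-0.0, -0.5, 0.1]
width: 63.9
gripper_force: 0.0
```

>>> drive_tool([
  {"fingers": 0.75, "linear": [0, 0, -0.01], "twist": 0},
  {"fingers": 0.75, "linear": [0, 0, -0.02], "twist": 0.02},
  {"fingers": 0.9, "linear": [0, 0, -0.03], "twist": 0.02},
  {"fingers": 1, "linear": [0, 0, -0.03], "twist": 0.01},
  {"fingers": 1, "linear": [0, 0, -0.015], "twist": 0},
])

```text
clock: 26.58
eef_pos: [558.2, 100.1, 127.5]
tool_rot: [3.14, 0.005, 3.141]
force: [0.4, 0.4, 1.0]
width: 85.5
gripper_force: 0.0
```

Run:
```python
from h import *
np.set_printoptions(precision=1,suppress=True)
e=shot('side'); s=monitor.read_state(); print(s['eef_pos'],s['tool_rot'])
d=shot('top')
a=cv2.resize(e['color'][170:305,140:330],None,fx=4,fy=4,interpolation=cv2.INTER_CUBIC)
cv2.imwrite('pics/s7.png',a); cv2.imwrite('pics/t7.png',cv2.resize(d['color'][110:260,130:330],None,fx=4,fy=4,interpolation=cv2.INTER_CUBIC))
```

```text
[559.6 100.3 129.4] [3.1 0.  3.1]
```

View pics/s7.png

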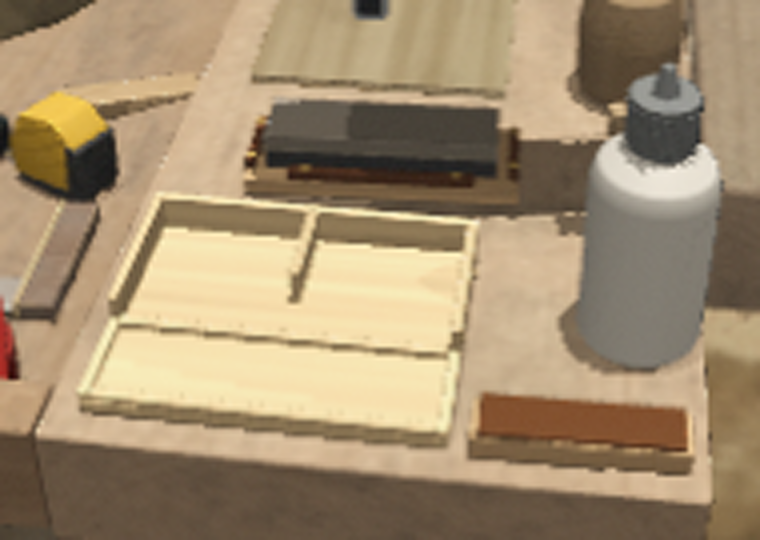

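Stone sits between the holder's end battens (crop 265–500, 105–175), and its release height matches the recess floor. Next is the strop, first along y and then x to keep away from the bottle.

>>> drive_tool([
  {"fingers": 1, "linear": [0, 0.007, 0], "twist": 0},
  {"fingers": 1, "linear": [0, 0.014, 0], "twist": 0},
  {"fingers": 1, "linear": [0, 0.021, 0], "twist": 0},
  {"fingers": 1, "linear": [0, 0.028, 0], "twist": 0},
  {"fingers": 1, "linear": [0, 0.03, 0], "twist": 0},
])

```text
clock: 27.1
eef_pos: [555.5, 199.8, 122.2]
tool_rot: [-3.14, -0.003, 3.139]
force: [0.9, 0.2, 0.6]
width: 85.5
gripper_force: 0.0
```

>>> drive_tool([
  {"fingers": 1, "linear": [0, 0.03, 0], "twist": 0},
  {"fingers": 1, "linear": [0, 0.03, 0], "twist": 0},
  {"fingers": 1, "linear": [0.005, 0.028, 0], "twist": 0},
  {"fingers": 1, "linear": [0.012, 0.021, 0], "twist": 0},
  {"fingers": 1, "linear": [0.018, 0.014, 0], "twist": 0},
])

```text
clock: 27.52
eef_pos: [520.7, 326.0, 121.9]
tool_rot: [3.141, -0.001, -3.14]
force: [0.4, 0.2, 0.5]
width: 85.1
gripper_force: 0.0
```

>>> drive_tool([
  {"fingers": 1, "linear": [0.024, 0.007, 0], "twist": 0},
  {"fingers": 0.8, "linear": [0.025, 0, 0], "twist": 0},
  {"fingers": 0.65, "linear": [0.022, 0, 0], "twist": 0},
  {"fingers": 0.6, "linear": [0.017, 0, 0], "twist": 0},
  {"fingers": 0.6, "linear": [0.011, 0, 0], "twist": 0},
])

```text
clock: 27.93
eef_pos: [419.1, 329.7, 122.3]
tool_rot: [-3.14, -0.004, -3.14]
force: [0.3, -0.2, -0.3]
width: 51.2
gripper_force: 0.0
```

>>> drive_tool([
  {"fingers": 0.6, "linear": [0.005, 0, 0], "twist": 0},
  {"fingers": 0.6, "linear": [0, 0, 0], "twist": 0},
  {"fingers": 0.6, "linear": [0, 0, 0], "twist": 0},
  {"fingers": 0.6, "linear": [0, 0, 0], "twist": 0},
])

```text
clock: 28.27
eef_pos: [418.9, 329.7, 123.5]
tool_rot: [3.141, 0.001, 3.14]
force: [-0.0, -0.1, 0.3]
width: 51.5
gripper_force: 0.0
```

>>> drive_tool([
  {"fingers": 0.6, "linear": [0, 0, 0.015], "twist": 0},
  {"fingers": 0.6, "linear": [0, 0, 0.03], "twist": 0},
  {"fingers": 0.6, "linear": [0, 0, 0.03], "twist": 0},
  {"fingers": 0.6, "linear": [0, 0, 0.022], "twist": 0},
  {"fingers": 0.6, "linear": [0, 0, 0.012], "twist": 0},
])

```text
clock: 28.68
eef_pos: [417.9, 329.0, 12.1]
tool_rot: [-3.14, -0.001, 3.14]
force: [1.4, 1.1, 1.9]
width: 51.5
gripper_force: 0.0
```

>>> drive_tool([
  {"fingers": 0.6, "linear": [0, 0, 0.005], "twist": 0},
  {"fingers": 0.6, "linear": [0, 0, 0.002], "twist": 0},
  {"fingers": 0.6, "linear": [0, 0, 0], "twist": 0},
  {"fingers": 0.6, "linear": [0, 0, 0], "twist": 0},
])

```text
clock: 29.02
eef_pos: [418.4, 330.2, 8.6]
tool_rot: [3.14, 0.001, 3.141]
force: [0.9, 1.0, -0.0]
width: 51.1
gripper_force: 0.0
```

>>> drive_tool([
  {"fingers": 0.45, "linear": [0, 0, 0.001], "twist": 0},
  {"fingers": 0.3, "linear": [0, 0, 0], "twist": 0},
  {"fingers": 0.2, "linear": [0, 0, 0], "twist": 0},
  {"fingers": 0, "linear": [0, 0, 0], "twist": 0},
  {"fingers": 0, "linear": [0, 0, 0], "twist": 0},
])

```text
clock: 29.43
eef_pos: [418.2, 330.3, 7.8]
tool_rot: [3.14, 0.002, 3.141]
force: [0.8, 0.8, 5.1]
width: 28.0
gripper_force: 59.2
```

>>> drive_tool([
  {"fingers": 0, "linear": [0, 0, 0], "twist": 0},
  {"fingers": 0, "linear": [0, 0, 0], "twist": 0},
])

```text
clock: 29.6
eef_pos: [418.2, 330.2, 7.8]
tool_rot: [3.14, 0.002, 3.141]
force: [-0.9, -0.4, 5.6]
width: 28.2
gripper_force: 59.2
```

>>> drive_tool([
  {"fingers": 0, "linear": [0, 0, -0.007], "twist": 0},
  {"fingers": 0, "linear": [0, 0, -0.018], "twist": 0},
  {"fingers": 0, "linear": [0, 0, -0.025], "twist": 0},
  {"fingers": 0, "linear": [0, 0, -0.014], "twist": 0},
  {"fingers": 0, "linear": [0, 0, -0.006], "twist": 0},
])

```text
clock: 30.02
eef_pos: [418.3, 330.1, 79.1]
tool_rot: [3.14, 0.002, 3.141]
force: [0.6, 0.1, -0.9]
width: 28.3
gripper_force: 59.9
```

>>> drive_tool([
  {"fingers": 0, "linear": [-0.006, -0.001, 0], "twist": 0},
  {"fingers": 0, "linear": [-0.013, -0.002, 0], "twist": 0},
  {"fingers": 0, "linear": [-0.02, -0.0025, 0], "twist": 0},
  {"fingers": 0, "linear": [-0.023, -0.003, 0], "twist": 0},
  {"fingers": 0, "linear": [-0.024, -0.003, 0], "twist": 0},
])

```text
clock: 30.43
eef_pos: [504.7, 317.0, 75.3]
tool_rot: [-3.14, -0.002, 3.141]
force: [-0.1, 0.3, -0.9]
width: 28.2
gripper_force: 59.9
```

>>> drive_tool([
  {"fingers": 0, "linear": [-0.024, -0.003, 0], "twist": 0},
  {"fingers": 0, "linear": [-0.022, -0.0025, 0], "twist": 0},
  {"fingers": 0, "linear": [-0.017, -0.002, 0], "twist": 0},
  {"fingers": 0, "linear": [-0.011, -0.001, 0], "twist": 0},
  {"fingers": 0, "linear": [-0.005, -0.001, 0], "twist": 0},
])

```text
clock: 30.85
eef_pos: [585.2, 306.3, 74.8]
tool_rot: [-3.14, 0.0, 3.138]
force: [-0.2, -0.9, -1.3]
width: 28.1
gripper_force: 59.9
```

>>> drive_tool([
  {"fingers": 0, "linear": [0, 0, 0.008], "twist": 0},
  {"fingers": 0, "linear": [0, 0, 0.018], "twist": 0},
  {"fingers": 0, "linear": [0, 0, 0.018], "twist": 0},
  {"fingers": 0, "linear": [0, 0, 0.009], "twist": 0},
  {"fingers": 0, "linear": [0, 0, 0.004], "twist": 0},
])

```text
clock: 31.27
eef_pos: [580.2, 307.9, 16.9]
tool_rot: [-3.139, -0.005, -3.141]
force: [0.0, -0.4, -1.1]
width: 28.1
gripper_force: 59.9
```

>>> drive_tool([
  {"fingers": 0, "linear": [0, 0, 0], "twist": 0},
  {"fingers": 0, "linear": [0, 0, 0], "twist": 0},
])

```text
clock: 31.43
eef_pos: [582.5, 308.9, 19.7]
tool_rot: [3.141, -0.0, 3.142]
force: [0.6, 0.2, -1.3]
width: 28.0
gripper_force: 59.9
```

Target contact is at TCP z ≈ 15.8.

>>> drive_tool([
  {"fingers": 0, "linear": [0, 0, 0.0015], "twist": 0},
  {"fingers": 0, "linear": [0, 0, 0.001], "twist": 0},
  {"fingers": 0, "linear": [0, 0, 0], "twist": 0},
])

```text
clock: 31.68
eef_pos: [582.8, 308.9, 17.7]
tool_rot: [3.141, 0.001, 3.141]
force: [-0.3, -0.3, -0.5]
width: 28.2
gripper_force: 59.9
```

>>> drive_tool([
  {"fingers": 0, "linear": [0, 0, 0.001], "twist": 0},
  {"fingers": 0, "linear": [0, 0, 0], "twist": 0},
])

```text
clock: 31.85
eef_pos: [582.6, 308.7, 16.3]
tool_rot: [3.141, 0.0, 3.141]
force: [-0.6, -0.3, -0.9]
width: 28.2
gripper_force: 59.9
```

>>> drive_tool([
  {"fingers": 0, "linear": [0, 0, 0.001], "twist": 0},
  {"fingers": 0, "linear": [0, 0, 0], "twist": 0},
])

```text
clock: 32.02
eef_pos: [582.7, 308.7, 15.9]
tool_rot: [3.141, 0.0, 3.141]
force: [-1.2, -0.4, 4.0]
width: 27.9
gripper_force: 60.4
```

>>> drive_tool([
  {"fingers": 0.4, "linear": [0, 0, 0], "twist": 0},
  {"fingers": 0.55, "linear": [0, 0, 0], "twist": 0},
  {"fingers": 0.55, "linear": [0, 0, 0], "twist": 0},
  {"fingers": 0.55, "linear": [0, 0, -0.01], "twist": 0},
  {"fingers": 0.55, "linear": [0, 0, -0.025], "twist": 0},
])

```text
clock: 32.43
eef_pos: [580.0, 307.3, 47.5]
tool_rot: [-3.138, -0.006, 3.141]
force: [-0.3, 0.7, -0.7]
width: 46.7
gripper_force: 0.0
```

>>> drive_tool([
  {"fingers": 1, "linear": [0, 0, -0.038], "twist": 0},
  {"fingers": 1, "linear": [0, 0, -0.038], "twist": 0},
  {"fingers": 1, "linear": [0, 0, -0.038], "twist": 0},
  {"fingers": 1, "linear": [0, 0, -0.038], "twist": 0},
  {"fingers": 1, "linear": [0, 0, -0.03], "twist": 0},
])

```text
clock: 32.85
eef_pos: [583.2, 309.0, 236.4]
tool_rot: [3.14, 0.003, 3.141]
force: [0.7, 0.2, 0.5]
width: 85.4
gripper_force: 0.0
```

>>> drive_tool([
  {"fingers": 1, "linear": [0, 0, -0.018], "twist": 0},
  {"fingers": 1, "linear": [0.0055, -0.01, -0.008], "twist": 0},
  {"fingers": 1, "linear": [0.011, -0.02, 0], "twist": 0},
  {"fingers": 1, "linear": [0.0145, -0.0265, 0], "twist": 0},
  {"fingers": 1, "linear": [0.0165, -0.0295, 0], "twist": 0},
])

```text
clock: 33.27
eef_pos: [533.4, 221.6, 257.3]
tool_rot: [-3.141, -0.001, -3.141]
force: [0.3, -0.3, 0.0]
width: 85.3
gripper_force: 0.0
```

>>> drive_tool([
  {"fingers": 1, "linear": [0.0165, -0.0295, 0], "twist": 0},
  {"fingers": 1, "linear": [0.0165, -0.0295, 0], "twist": 0},
  {"fingers": 1, "linear": [0.0165, -0.0295, 0], "twist": 0},
  {"fingers": 1, "linear": [0.0165, -0.0295, 0], "twist": 0},
  {"fingers": 1, "linear": [0.0165, -0.0295, 0], "twist": 0},
])

```text
clock: 33.68
eef_pos: [449.9, 73.0, 257.5]
tool_rot: [-3.141, -0.002, 3.141]
force: [0.6, -1.4, 0.5]
width: 85.2
gripper_force: 0.0
```

>>> drive_tool([
  {"fingers": 1, "linear": [0.0145, -0.0265, 0], "twist": 0},
  {"fingers": 1, "linear": [0.013, -0.023, 0], "twist": 0},
  {"fingers": 1, "linear": [0.011, -0.02, 0], "twist": 0},
  {"fingers": 1, "linear": [0.0075, -0.013, 0], "twist": 0},
  {"fingers": 1, "linear": [0.0055, -0.01, 0], "twist": 0},
])

```text
clock: 34.1
eef_pos: [398.1, -19.4, 257.6]
tool_rot: [-3.141, -0.003, 3.139]
force: [-0.3, 0.4, 0.2]
width: 85.5
gripper_force: 0.0
```

>>> drive_tool([
  {"fingers": 1, "linear": [0.0015, -0.003, 0], "twist": 0},
  {"fingers": 1, "linear": [0, 0, 0], "twist": 0},
  {"fingers": 1, "linear": [0, 0, 0], "twist": 0},
  {"fingers": 1, "linear": [0, 0, 0], "twist": 0},
])

```text
clock: 34.43
eef_pos: [399.6, -19.6, 258.0]
tool_rot: [3.141, 0.0, -3.141]
force: [0.0, 0.2, 0.2]
width: 85.4
gripper_force: 0.0
```

Run:
```python
from h import *
np.set_printoptions(precision=1,suppress=True)
e=shot('side'); s=monitor.read_state(); print(s['eef_pos'],s['tool_rot'])
cv2.imwrite('pics/s8.png',cv2.resize(e['color'][130:305,140:340],None,fx=3.4,fy=3.4,interpolation=cv2.INTER_CUBIC))
```

```text
[399.6 -19.5 258. ] [ 3.1 -0.  -3.1]
```

View pics/s8.png

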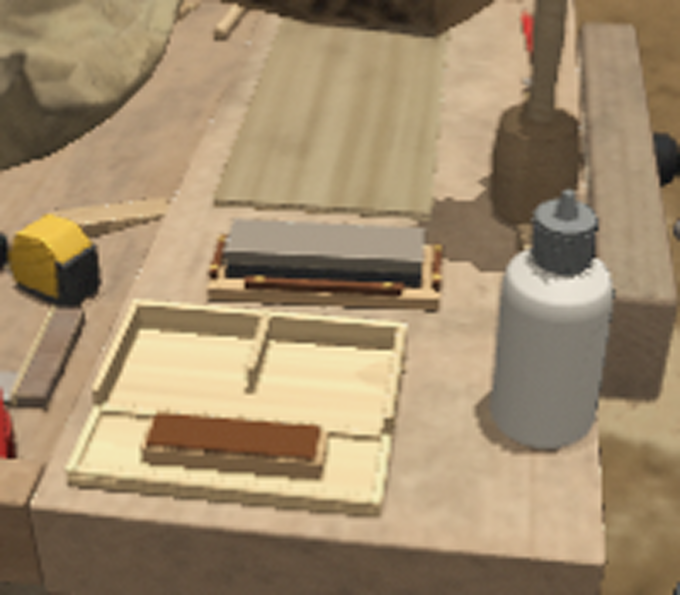

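Strop now lies flat in the bay (235,435) and the stone sits in the holder (325,255). The mallet and bottle are upright. Returning the mallet.

>>> drive_tool([
  {"fingers": 1, "linear": [0, 0, 0.015], "twist": 0},
  {"fingers": 1, "linear": [0, 0, 0.033], "twist": 0},
  {"fingers": 1, "linear": [0, 0, 0.035], "twist": 0},
  {"fingers": 1, "linear": [0, 0, 0.021], "twist": 0},
  {"fingers": 1, "linear": [0, 0, 0.009], "twist": 0},
])

```text
clock: 34.9
eef_pos: [397.9, -19.5, 142.4]
tool_rot: [3.141, -0.005, -3.14]
force: [-0.2, -0.5, 0.4]
width: 85.3
gripper_force: 0.0
```

>>> drive_tool([
  {"fingers": 1, "linear": [0, 0, 0], "twist": 0},
  {"fingers": 0.6, "linear": [0, 0, 0], "twist": 0},
  {"fingers": 0.4, "linear": [0, 0, 0], "twist": 0},
  {"fingers": 0.2, "linear": [0, 0, 0], "twist": 0},
  {"fingers": 0, "linear": [0, 0, 0], "twist": 0},
])

```text
clock: 35.32
eef_pos: [400.1, -20.2, 145.9]
tool_rot: [3.142, 0.002, 3.141]
force: [-0.4, 0.4, -0.2]
width: 38.6
gripper_force: 0.0
```

>>> drive_tool([
  {"fingers": 0, "linear": [0, 0, 0], "twist": 0},
  {"fingers": 0, "linear": [0, 0, 0], "twist": 0},
  {"fingers": 0, "linear": [0, 0, 0], "twist": 0},
])

```text
clock: 35.57
eef_pos: [400.0, -20.8, 145.9]
tool_rot: [-3.141, 0.002, 3.141]
force: [-1.2, -2.0, 5.6]
width: 24.4
gripper_force: 58.5
```

>>> drive_tool([
  {"fingers": 0, "linear": [0, 0, -0.008], "twist": 0},
  {"fingers": 0, "linear": [0, 0, -0.018], "twist": 0},
  {"fingers": 0, "linear": [0, 0, -0.022], "twist": 0},
  {"fingers": 0, "linear": [0, 0, -0.014], "twist": 0},
  {"fingers": 0, "linear": [0, 0, -0.006], "twist": 0},
])

```text
clock: 35.98
eef_pos: [400.1, -20.2, 215.1]
tool_rot: [3.141, 0.003, 3.141]
force: [0.3, 0.1, -4.3]
width: 24.2
gripper_force: 59.4
```

>>> drive_tool([
  {"fingers": 0, "linear": [-0.0041, 0.0077, 0], "twist": 0},
  {"fingers": 0, "linear": [-0.0082, 0.0153, 0], "twist": 0},
  {"fingers": 0, "linear": [-0.0123, 0.023, 0], "twist": 0},
  {"fingers": 0, "linear": [-0.0137, 0.0255, 0], "twist": 0},
  {"fingers": 0, "linear": [-0.0137, 0.0255, 0], "twist": 0},
])

```text
clock: 36.4
eef_pos: [451.1, 78.2, 212.1]
tool_rot: [-3.141, -0.002, 3.141]
force: [0.1, -0.4, -3.8]
width: 24.7
gripper_force: 59.4
```

>>> drive_tool([
  {"fingers": 0, "linear": [-0.0137, 0.0255, 0], "twist": 0},
  {"fingers": 0, "linear": [-0.0137, 0.0255, 0], "twist": 0},
  {"fingers": 0, "linear": [-0.0137, 0.0255, 0], "twist": 0},
  {"fingers": 0, "linear": [-0.0137, 0.0255, 0], "twist": 0},
  {"fingers": 0, "linear": [-0.0123, 0.023, 0], "twist": 0},
])

```text
clock: 36.82
eef_pos: [518.2, 204.3, 211.4]
tool_rot: [-3.141, -0.002, -3.141]
force: [0.1, 0.9, -3.9]
width: 24.0
gripper_force: 59.4
```

>>> drive_tool([
  {"fingers": 0, "linear": [-0.0082, 0.0153, 0], "twist": 0},
  {"fingers": 0, "linear": [-0.0055, 0.0102, 0], "twist": 0},
  {"fingers": 0, "linear": [-0.0041, 0.0077, 0], "twist": 0},
  {"fingers": 0, "linear": [0, 0, 0], "twist": 0},
  {"fingers": 0, "linear": [0, 0, 0], "twist": 0},
])

```text
clock: 37.23
eef_pos: [535.7, 234.0, 212.3]
tool_rot: [-3.14, -0.002, 3.141]
force: [-0.7, -0.2, -4.1]
width: 24.5
gripper_force: 59.5
```

>>> drive_tool([
  {"fingers": 0, "linear": [0, 0, 0.008], "twist": 0},
  {"fingers": 0, "linear": [0, 0, 0.017], "twist": 0},
  {"fingers": 0, "linear": [0, 0, 0.017], "twist": 0},
  {"fingers": 0, "linear": [0, 0, 0.01], "twist": 0},
  {"fingers": 0, "linear": [0, 0, 0.004], "twist": 0},
])

```text
clock: 37.65
eef_pos: [534.9, 233.0, 155.1]
tool_rot: [-3.139, -0.004, 3.14]
force: [0.5, 0.6, -4.5]
width: 24.6
gripper_force: 59.5
```

>>> drive_tool([
  {"fingers": 0, "linear": [0, 0, 0], "twist": 0},
  {"fingers": 0, "linear": [0, 0, 0], "twist": 0},
])

```text
clock: 37.82
eef_pos: [536.7, 234.5, 157.4]
tool_rot: [3.142, 0.0, 3.141]
force: [-0.3, 0.4, -4.2]
width: 24.6
gripper_force: 59.5
```

>>> drive_tool([
  {"fingers": 0, "linear": [0, 0, 0.0015], "twist": 0},
  {"fingers": 0, "linear": [0, 0, 0.0012], "twist": 0},
  {"fingers": 0, "linear": [0, 0, 0], "twist": 0},
])

```text
clock: 38.07
eef_pos: [536.6, 235.0, 154.8]
tool_rot: [3.141, 0.001, 3.141]
force: [0.7, 0.2, -4.4]
width: 24.4
gripper_force: 59.5
```

>>> drive_tool([
  {"fingers": 0, "linear": [0, 0, 0.001], "twist": 0},
  {"fingers": 0, "linear": [0, 0, 0], "twist": 0},
])

```text
clock: 38.23
eef_pos: [536.8, 235.2, 154.1]
tool_rot: [3.141, 0.001, 3.141]
force: [-1.7, -0.1, -0.1]
width: 24.2
gripper_force: 60.1
```

>>> drive_tool([
  {"fingers": 0, "linear": [0, 0, 0.001], "twist": 0},
  {"fingers": 0, "linear": [0, 0, 0], "twist": 0},
])

```text
clock: 38.4
eef_pos: [537.1, 235.3, 154.1]
tool_rot: [3.141, 0.002, 3.141]
force: [-1.1, -0.7, 7.9]
width: 24.5
gripper_force: 61.2
```

>>> drive_tool([
  {"fingers": 0.4, "linear": [0, 0, 0], "twist": 0},
  {"fingers": 0.7, "linear": [0, 0, 0], "twist": 0},
  {"fingers": 0.9, "linear": [0, 0, 0], "twist": 0},
  {"fingers": 1, "linear": [0, 0, 0], "twist": 0},
])

```text
clock: 38.73
eef_pos: [536.6, 234.9, 152.4]
tool_rot: [3.141, 0.0, 3.141]
force: [1.0, 0.5, -0.3]
width: 69.3
gripper_force: 0.0
```

>>> drive_tool([
  {"fingers": 1, "linear": [0, 0, -0.01], "twist": 0},
  {"fingers": 1, "linear": [0, 0, -0.028], "twist": 0},
  {"fingers": 1, "linear": [0, 0, -0.034], "twist": 0},
  {"fingers": 1, "linear": [0, 0, -0.025], "twist": 0},
  {"fingers": 1, "linear": [0, 0, -0.01], "twist": 0},
])

```text
clock: 39.15
eef_pos: [538.4, 235.8, 264.1]
tool_rot: [3.138, 0.006, 3.141]
force: [0.1, 0.9, 1.2]
width: 85.8
gripper_force: 0.0
```

>>> drive_tool([
  {"fingers": 1, "linear": [0.007, -0.001, 0], "twist": 0},
  {"fingers": 1, "linear": [0.014, -0.001, 0], "twist": 0},
  {"fingers": 1, "linear": [0.021, -0.001, 0], "twist": 0},
  {"fingers": 1, "linear": [0.025, 0, 0], "twist": 0},
  {"fingers": 1, "linear": [0.025, 0, 0], "twist": 0},
])

```text
clock: 39.57
eef_pos: [442.0, 230.9, 257.8]
tool_rot: [-3.14, -0.003, 3.141]
force: [0.2, 0.5, -0.3]
width: 85.3
gripper_force: 0.0
```

>>> drive_tool([
  {"fingers": 1, "linear": [0.021, 0, 0], "twist": 0},
  {"fingers": 1, "linear": [0.016, 0, 0], "twist": 0},
  {"fingers": 1, "linear": [0.01, 0, 0], "twist": 0},
  {"fingers": 1, "linear": [0.006, 0, 0], "twist": 0},
  {"fingers": 1, "linear": [0, 0, 0], "twist": 0},
])

```text
clock: 39.98
eef_pos: [390.1, 231.7, 258.9]
tool_rot: [-3.141, -0.001, -3.141]
force: [0.6, 0.3, -0.3]
width: 85.5
gripper_force: 0.0
```

>>> drive_tool([
  {"fingers": 1, "linear": [0, 0, 0], "twist": 0},
  {"fingers": 1, "linear": [0, 0, 0], "twist": 0},
])

```text
clock: 40.15
eef_pos: [392.4, 231.9, 259.3]
tool_rot: [3.142, 0.001, 3.14]
force: [0.3, 0.1, -1.0]
width: 85.5
gripper_force: 0.0
```

>>> drive_tool([
  {"fingers": 1, "linear": [0, 0, 0.016], "twist": 0},
  {"fingers": 1, "linear": [0, 0, 0.036], "twist": 0},
  {"fingers": 1, "linear": [0, 0, 0.038], "twist": 0},
  {"fingers": 1, "linear": [0, 0, 0.027], "twist": 0},
  {"fingers": 1, "linear": [0, 0, 0.011], "twist": 0},
])

```text
clock: 40.57
eef_pos: [390.5, 230.6, 128.0]
tool_rot: [-3.139, -0.004, 3.14]
force: [0.4, 0.6, 0.5]
width: 85.6
gripper_force: 0.0
```

>>> drive_tool([
  {"fingers": 1, "linear": [0, 0, 0], "twist": 0},
  {"fingers": 0.7, "linear": [0, 0, 0], "twist": 0},
  {"fingers": 0.5, "linear": [0, 0, 0], "twist": 0},
  {"fingers": 0.3, "linear": [0, 0, 0], "twist": 0},
  {"fingers": 0, "linear": [0, 0, 0], "twist": 0},
])

```text
clock: 40.98
eef_pos: [392.3, 232.4, 132.5]
tool_rot: [3.14, 0.002, 3.141]
force: [-0.9, 0.9, 1.5]
width: 38.7
gripper_force: 1.3
```

>>> drive_tool([
  {"fingers": 0, "linear": [0, 0, 0], "twist": 0},
  {"fingers": 0, "linear": [0, 0, 0], "twist": 0},
  {"fingers": 0, "linear": [0, 0, 0], "twist": 0},
])

```text
clock: 41.23
eef_pos: [392.3, 232.6, 132.7]
tool_rot: [3.14, 0.003, 3.141]
force: [0.1, 0.4, 6.5]
width: 36.3
gripper_force: 59.6
```

>>> drive_tool([
  {"fingers": 0, "linear": [0, 0, -0.008], "twist": 0},
  {"fingers": 0, "linear": [0, 0, -0.018], "twist": 0},
  {"fingers": 0, "linear": [0, 0, -0.022], "twist": 0},
  {"fingers": 0, "linear": [0, 0, -0.014], "twist": 0},
  {"fingers": 0, "linear": [0, 0, -0.006], "twist": 0},
])

```text
clock: 41.65
eef_pos: [392.2, 232.4, 201.8]
tool_rot: [3.14, 0.003, 3.141]
force: [0.6, 0.7, -1.8]
width: 36.6
gripper_force: 60.7
```

>>> drive_tool([
  {"fingers": 0, "linear": [-0.0054, -0.006, 0], "twist": 0},
  {"fingers": 0, "linear": [-0.0108, -0.012, 0], "twist": 0},
  {"fingers": 0, "linear": [-0.0162, -0.0185, 0], "twist": 0},
  {"fingers": 0, "linear": [-0.018, -0.0205, 0], "twist": 0},
  {"fingers": 0, "linear": [-0.018, -0.0205, 0], "twist": 0},
])

```text
clock: 42.07
eef_pos: [459.8, 152.8, 198.5]
tool_rot: [-3.141, -0.002, -3.141]
force: [-0.4, 0.1, -2.3]
width: 36.8
gripper_force: 60.6
```

>>> drive_tool([
  {"fingers": 0, "linear": [-0.018, -0.0165, 0], "twist": 0},
  {"fingers": 0, "linear": [-0.02, -0.008, 0], "twist": 0},
  {"fingers": 0, "linear": [-0.025, 0, 0], "twist": 0},
  {"fingers": 0, "linear": [-0.025, 0, 0], "twist": 0},
  {"fingers": 0, "linear": [-0.025, 0, 0], "twist": 0},
])

```text
clock: 42.48
eef_pos: [573.3, 128.2, 198.0]
tool_rot: [-3.141, -0.002, 3.14]
force: [0.7, 0.1, -2.1]
width: 36.9
gripper_force: 60.7
```

>>> drive_tool([
  {"fingers": 0, "linear": [-0.022, 0, 0], "twist": 0},
  {"fingers": 0, "linear": [-0.017, 0, 0], "twist": 0},
  {"fingers": 0, "linear": [-0.012, 0.006, 0], "twist": 0},
  {"fingers": 0, "linear": [-0.007, 0.012, 0], "twist": 0},
  {"fingers": 0, "linear": [-0.0034, 0.018, 0], "twist": 0},
])

```text
clock: 42.9
eef_pos: [635.2, 162.1, 197.4]
tool_rot: [-3.138, -0.002, 3.137]
force: [-1.1, 0.8, -2.2]
width: 36.4
gripper_force: 60.7
```

>>> drive_tool([
  {"fingers": 0, "linear": [0, 0.02, 0], "twist": 0},
  {"fingers": 0, "linear": [0, 0.018, 0], "twist": 0},
  {"fingers": 0, "linear": [0, 0.014, 0], "twist": 0},
  {"fingers": 0, "linear": [0, 0.009, 0], "twist": 0},
  {"fingers": 0, "linear": [0, 0.005, 0], "twist": 0},
])

```text
clock: 43.32
eef_pos: [633.6, 232.9, 198.4]
tool_rot: [-3.141, -0.002, -3.141]
force: [0.6, 0.4, -3.0]
width: 36.6
gripper_force: 60.7
```

>>> drive_tool([
  {"fingers": 0, "linear": [0, 0.002, 0], "twist": 0},
  {"fingers": 0, "linear": [0, 0, 0], "twist": 0},
  {"fingers": 0, "linear": [0, 0, 0], "twist": 0},
])

```text
clock: 43.57
eef_pos: [634.5, 232.3, 199.3]
tool_rot: [-3.14, -0.0, 3.14]
force: [-0.5, -1.4, -1.7]
width: 36.3
gripper_force: 60.7
```

Contact is expected at z ≈ 140.7.

>>> drive_tool([
  {"fingers": 0, "linear": [0, 0.001, 0.008], "twist": 0},
  {"fingers": 0, "linear": [0, 0, 0.017], "twist": 0},
  {"fingers": 0, "linear": [0, 0, 0.017], "twist": 0},
  {"fingers": 0, "linear": [0, 0, 0.009], "twist": 0},
  {"fingers": 0, "linear": [0, 0, 0.003], "twist": 0},
])

```text
clock: 43.98
eef_pos: [632.9, 233.5, 143.0]
tool_rot: [-3.14, -0.004, 3.14]
force: [0.2, -0.2, -3.1]
width: 36.3
gripper_force: 60.7
```

>>> drive_tool([
  {"fingers": 0, "linear": [0, 0, 0], "twist": 0},
  {"fingers": 0, "linear": [0, 0, 0.0015], "twist": 0},
  {"fingers": 0, "linear": [0, 0, 0], "twist": 0},
])

```text
clock: 44.23
eef_pos: [634.9, 234.9, 144.7]
tool_rot: [3.141, 0.002, 3.141]
force: [0.2, 0.6, -2.5]
width: 36.4
gripper_force: 60.7
```

>>> drive_tool([
  {"fingers": 0, "linear": [0, 0, 0.001], "twist": 0},
  {"fingers": 0, "linear": [0, 0, 0.001], "twist": 0},
  {"fingers": 0, "linear": [0, 0, 0], "twist": 0},
])

```text
clock: 44.48
eef_pos: [634.3, 234.9, 142.2]
tool_rot: [3.141, 0.0, 3.141]
force: [0.7, -0.3, -3.0]
width: 36.4
gripper_force: 60.7
```

>>> drive_tool([
  {"fingers": 0, "linear": [0, 0, 0.001], "twist": 0},
  {"fingers": 0, "linear": [0, 0, 0], "twist": 0},
])

```text
clock: 44.65
eef_pos: [634.2, 234.9, 140.9]
tool_rot: [3.142, -0.0, 3.141]
force: [-0.2, 0.6, -1.8]
width: 36.5
gripper_force: 60.7
```

>>> drive_tool([
  {"fingers": 0, "linear": [0, 0, 0.001], "twist": 0},
  {"fingers": 0, "linear": [0, 0, 0], "twist": 0},
])

```text
clock: 44.82
eef_pos: [634.5, 235.0, 140.9]
tool_rot: [3.141, 0.001, 3.141]
force: [-2.1, -0.4, 3.6]
width: 36.4
gripper_force: 61.5
```

Contact. Releasing and retreating upward.

>>> drive_tool([
  {"fingers": 0.5, "linear": [0, 0, 0], "twist": 0},
  {"fingers": 0.8, "linear": [0, 0, 0], "twist": 0},
  {"fingers": 1, "linear": [0, 0, 0], "twist": 0},
  {"fingers": 1, "linear": [0, 0, 0], "twist": 0},
])

```text
clock: 45.15
eef_pos: [634.3, 234.9, 139.8]
tool_rot: [3.141, 0.0, 3.141]
force: [0.8, -0.8, 0.1]
width: 77.2
gripper_force: 0.0
```

>>> drive_tool([
  {"fingers": 1, "linear": [0, 0, -0.01], "twist": 0},
  {"fingers": 1, "linear": [0, 0, -0.03], "twist": 0},
  {"fingers": 1, "linear": [0, 0, -0.035], "twist": 0},
  {"fingers": 1, "linear": [0, 0, -0.035], "twist": 0},
  {"fingers": 1, "linear": [0, 0, -0.035], "twist": 0},
])

```text
clock: 45.57
eef_pos: [634.1, 234.7, 287.2]
tool_rot: [3.141, 0.0, 3.141]
force: [0.2, 0.8, 0.5]
width: 85.5
gripper_force: 0.0
```

>>> drive_tool([
  {"fingers": 1, "linear": [0, 0, -0.02], "twist": 0},
  {"fingers": 1, "linear": [0, 0, -0.01], "twist": 0},
  {"fingers": 1, "linear": [0, 0, 0], "twist": 0},
  {"fingers": 1, "linear": [0, 0, 0], "twist": 0},
  {"fingers": 1, "linear": [0, 0, 0], "twist": 0},
])

```text
clock: 45.98
eef_pos: [633.2, 234.4, 312.8]
tool_rot: [-3.14, -0.004, 3.141]
force: [0.5, -0.2, 0.4]
width: 85.2
gripper_force: 0.0
```

Run:
```python
from h import *
np.set_printoptions(precision=1,suppress=True)
e=shot('side'); s=monitor.read_state(); print(s['eef_pos'],s['force'])
cv2.imwrite('pics/s9.png',cv2.resize(e['color'][130:290,140:340],None,fx=4,fy=3.7,interpolation=cv2.INTER_CUBIC))
```

```text
[633.1 234.4 312.6] [-0.2 -0.1  0.4]
```

View pics/s9.png

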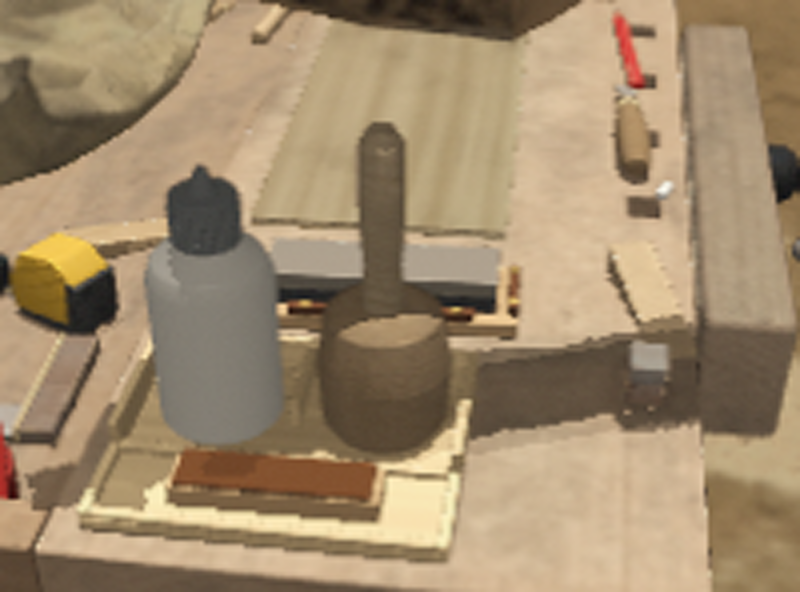

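The bottle (215,310) and mallet (385,300) stand upright in their wells. The strop lies leather up in the bay (275,475), the stone is in the holder and the gouge is untouched.

```bash
python3 -c "
from h import *
print(ctrl.finish_job())"
```

```text
the job is handed in; nothing more can be done
None
```

The job is handed in at about 46 s of the 141 s, and the last camera view showed everything in place: stone in the holder's recess, strop leather up in the bay, mallet and bottle upright in their own wells, gouge untouched; no verdict was returned.

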